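# Pack the seal paste and close the lacquer box

### The arm

A 7-joint arm with a two-finger parallel gripper is mounted at the origin on the work surface. World frame = base frame: x ahead of the robot, y to its left, z up, the work surface at z = 0. Lengths are in mm, angles in rad, forces in N, time in s.
With the tool pointing down it reaches from about 400 to 850 mm from the base axis. Payload 4.5 kg.
Tool frame: the origin (TCP) lies at the very end of the fingers, on their centre line; the grasp point (between the pads) lies arm.pinch_z behind it (arm.pinch_z is the distance from the TCP to the grasp point, in mm); z points along the fingers, y is the direction in which the jaws open and shut (so a half turn about z gives the same grasp; the last joint's range is limited). The gripper opens to 88 mm and grips with 3 to 60 N. Pads are 18 mm wide; open, the fingers measure 123 mm over their backs; the gripper's body (75 mm by 187 mm) begins 45 mm behind the grasp point.
Start: joints at [-1.26, 0.689, -0.195, 1.565, 0.157, 0.902, -0.215], TCP at [170.779, 601.239, 238.743] pointing down, gripper open.
Joint ranges: [-3.01, 3.01], [-0.46, 2.08], [-1.47, 1.51], [0.13, 2.56], [-1, 4.14], [0.04, 2.09], [-2.66, 2.66]. Speed limits (rad/s): [2.57, 2.57, 3.14, 3.14, 3.14, 3.14, 3.14].

### API

Orientations are given as a rotation vector (axis times angle).
In Python, from workcell import arm gives the robot as it stands.
- The arm moves only by the shell command python3 -m handwheel 'ROWS' [FORCE]. ROWS is JSON, a list of rows, each an object of numbers: "x", "y", "z": the shift along the tool's x, y, z in mm; "roll": the turn about the tool's z in rad; "jaw": the finger opening in mm, from 0 to 88.1. In form: [{"x": .., "y": .., "z": .., "roll": .., "jaw": ..}, ...]. A call has 1 to 5 rows; each row shifts and turns the pose as measured when the row begins, along the tool's axes as they then stand; what a row does not reach is not made up. A row lasts 1/12 s, in which the tool goes at most 41.7 mm and 7.16 degrees, less where a joint would pass 70% of its speed; a pose out of reach is approached as far as the arm can. A call is refused whole if a number of a shift passes 41.7 or a number of a turn 0.125, either way. A call with a gripper value outside its range is refused whole. The fingers move at their own pace and stop on an object; FORCE is the grip in N (left out, the last holds). Time passes only in rows, so rows that do not move let the fingers close. It gives the time, the measured TCP pose, the force and the opening at its end, in the units of the state.
- arm.read_state(): the state, without advancing time (a new reading comes with each control period).
- arm.snapshot(name): name is "side" or "top" or "wrist"; returns a dict with "image" (480x640x3 uint8, red, green, blue), "mtx" (3x3 intrinsics, pixels), "D" ([k1, k2, p1, p2, k3] as OpenCV has them; the pictures are not rectified), "origin" and "rotation" of the camera in the world; the wrist camera has in their place "hand_eye" (4x4, takes a point from camera to tool coordinates, whose origin is the TCP and whose axes are the flange's). Camera axes: x right, y down, z forward; pixel columns grow to the right and rows downward; lengths in mm; the calibration is good to about 2 mm. A picture is of the moment at which its call begins: read the wrist's pose just before it. There is no depth.
- arm.sign_off(): hands the job in, once; it reports no verdict.
The state is a dict: "time_s": time; "joints": joint angles; "dq": joint speeds; "effort": joint torques, N m; "eef_pos": TCP position; "eef_rot": TCP orientation; "force": force on the tool from outside, world axes, zero at the start; "torque": the same for the moment, N m; "opening": opening from 0.0 (shut) to 1.0 (fully open).
Only numpy, scipy, OpenCV 4.12 (cv2) and the standard library are available. Lean on these libraries where they do the work, as an engineer would, in place of code of your own. Each camera call takes 0.05 s, during which the arm holds its last target. There are 200 camera calls.

### The job

Pack up the calligrapher's seal paste: stand the blue porcelain pot upright inside the round crimson lacquer box, then close the box with its wide crimson lid so that the lid lies level on the rim. The pot must go in first, as the lid blocks the opening. Set things down without dropping them, and leave the green pot where it stands.

Things in the scene. Friction and masses are not known exactly. Their poses are not given: they have to be found in the camera images.
- box: Round open-topped box of crimson lacquer with a black band and black inside, fixed to the table: outer diameter 152 mm, height 60 mm, wall 5 mm (inner diameter 142 mm), floor 6 mm thick. Origin: centre of its underside, on the table; z points up. It may stand left or right of the robot's centre line, with the lid on the other side.
- blue_pot_center (a point): Closed round pot of cobalt-blue porcelain with two thin white lines, one rigid piece standing upright: diameter 50 mm, height 42 mm, straight sides up to 35 mm and a low dome above; about 0.12 kg. This point is its centre, 21 mm above its underside; z points up. The green pot has the same shape.
- lid_knob (a point): The box's lid, rigid, 0.18 kg, lying knob up: crimson disc (diameter 168 mm, 6 mm thick); black plug below (diameter 120, 8 mm deep; 11 mm of play all round in the box); gold round knob in the middle (diameter 26, 36 mm tall). This point: on the axis in the knob, 8 mm below its top, 28 above the disc's top, 42 above the lid's underside; z up; 94 above the box's underside when seated. Not the small black lid.
- green_pot_center (a point): Pot of pale green porcelain, same shape and size as the blue one, to be left alone. This point is its centre, 21 mm above its underside; z points up.
Mind the look-alikes: they are no part of the job. Leave any pink look-alike of the part that bears lid_knob alone. Leave any pink look-alike of the part that bears blue_pot_center alone.

How it is judged:
By the outcome, as a careful person would: the job done as asked, in the order asked, and still so for the second after the job is handed in, with the robot touching nothing.
It also fails if it takes over 64 s, if anything falls off the work surface, if the arm or the gripper's body presses on something with over 40 N, if the wrist force passes 120 N, or if a joint passes its speed limit or range.

## Working session

There is one attempt and no reset: what is moved stays moved. The work goes in short steps, Python scripts to look and compute and a shell command to move; the robot and the scene stay as the last step left them, time stands still between calls to the robot, and variables do not carry over. Pictures are saved under pics/ and viewed, about 8 in all and at most 12, crops included, and the job is handed in when it is done.

```bash
mkdir -p pics
cat > h.py <<'E'
import numpy as np, cv2
from workcell import arm
from scipy.spatial.transform import Rotation as R
def snap(name):
    st=arm.read_state(); s=arm.snapshot(name)
    if 'hand_eye' in s:
        T=np.eye(4); T[:3,:3]=R.from_rotvec(st['eef_rot']).as_matrix(); T[:3,3]=st['eef_pos']
        M=T@np.array(s['hand_eye']); s['rotation']=M[:3,:3]; s['origin']=M[:3,3]
    s['rotation']=np.array(s['rotation']); 
    if s['rotation'].shape==(3,): s['rotation']=R.from_rotvec(s['rotation']).as_matrix()
    s['mtx']=np.array(s['mtx'],float); s['D']=np.array(s['D'],float); s['origin']=np.array(s['origin'],float)
    return s
def ray(s,uv):
    p=cv2.undistortPoints(np.array(uv,float).reshape(-1,1,2),s['mtx'],s['D']).reshape(-1,2)
    return np.c_[p,np.ones(len(p))]@s['rotation'].T
def onplane(s,uv,z):
    d=ray(s,uv); return s['origin']+d*((z-s['origin'][2])/d[:,2])[:,None]
def proj(s,P):
    Rc=s['rotation'].T; return cv2.projectPoints(np.array(P,float).reshape(-1,1,3),cv2.Rodrigues(Rc)[0],-Rc@s['origin'],s['mtx'],s['D'])[0].reshape(-1,2)
def save(s,n): cv2.imwrite('pics/'+n+'.png',s['image'][:,:,::-1])
E
python3 - <<'E'
from h import *
for n in('top','side'):
    s=snap(n); save(s,n+'1'); print(n,s['origin'],s['rotation'].round(2).tolist(),s['mtx'][0,0])
print(arm.pinch_z,arm.read_state())
E
```

```text
top [247.44425761 -19.78061676 996.97326394] [[0.07, -0.98, 0.2], [-1.0, -0.07, 0.01], [-0.0, -0.2, -0.98]] 456.1158401622069
side [ -53.11076871 -786.71144097  606.83491617] [[0.86, -0.26, 0.44], [-0.51, -0.44, 0.74], [0.0, -0.86, -0.51]] 533.9993453757753
18.700000000000003 {'time_s': 0.1, 'joints': array([-1.26021498,  0.68992004, -0.19451346,  1.5662047 ,  0.15730027,
        0.90251135, -0.21509418]), 'dq': array([-0.00113336, -0.00181225, -0.00193954, -0.00083825,  0.00089632,
        0.00059245, -0.00107784]), 'effort': array([-2.39164729e-03, -5.28506434e+01, -1.27136964e+00, -1.53834808e+01,
       -5.26138244e-02,  2.02340474e-03,  3.59246201e-05]), 'eef_pos': array([170.68147564, 600.6641906 , 237.98704606]), 'eef_rot': array([-4.33252654e-01, -3.11146712e+00,  2.59133935e-03]), 'force': array([-0.09532455,  0.96859419, -0.05709215]), 'torque': array([-0.03487702,  0.03269993,  0.01515342]), 'opening': 1.0014187010366962}
```

View pics/top1.png

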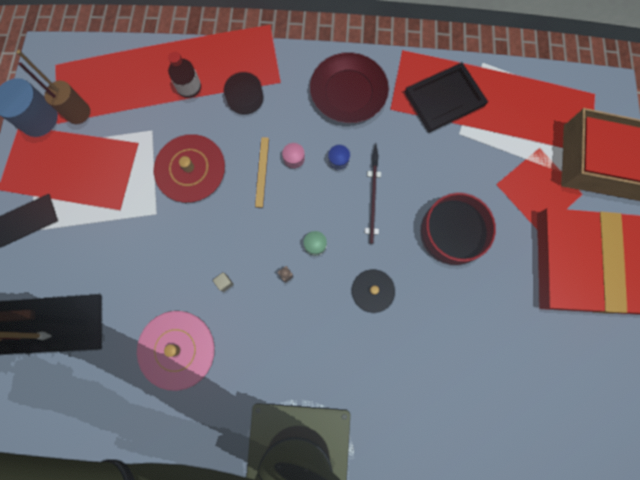

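View pics/side1.png

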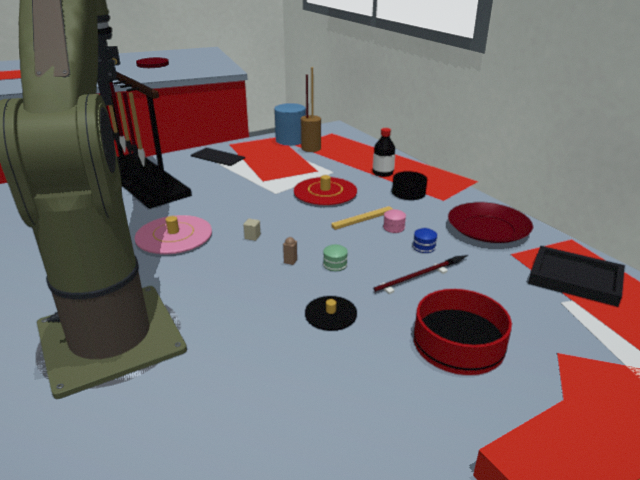

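The top view shows the blue pot at (339,157), box at (458,228), crimson lid at (189,168) and green pot at (314,243). The look-alikes are:
- **Blue pot:** pink pot (293,154), blue mug (28,108).
- **Lid:** pink lid (175,350), small black lid (374,290), crimson plate (349,88).
- **Box:** crimson plate (349,88), black cup (244,92).

I'll measure from both views.

```bash
cat > m.py <<'E'
from h import *
def blob(m,near,r):
    m=m.astype(np.uint8)*255; n,l,st,c=cv2.connectedComponentsWithStats(m)
    k=[i for i in range(1,n) if st[i,4]>12 and np.hypot(*(c[i]-near))<r]
    i=max(k,key=lambda i:st[i,4]); cs,_=cv2.findContours((l==i).astype(np.uint8),0,2)
    return c[i],st[i],max(cs,key=cv2.contourArea).reshape(-1,2)
def masks(s):
    h=cv2.cvtColor(s['image'],cv2.COLOR_RGB2HSV).astype(int); H,S,V=h[...,0],h[...,1],h[...,2]
    return dict(blue=(H>112)&(H<128)&(S>150),red=((H<6)|(H>172))&(S>150),gold=(H>14)&(H<28)&(S>110)&(V>90),green=(H>45)&(H<80)&(S>50))
def circ(P):
    A=np.c_[P[:,:2],np.ones(len(P))]; x=np.linalg.lstsq(A,(P[:,:2]**2).sum(1),rcond=None)[0]
    c=x[:2]/2; r=np.sqrt(x[2]+c@c); return c,r,np.abs(np.hypot(*(P[:,:2]-c).T)-r).mean()
E
python3 - <<'E'
from m import *
g={'top':dict(blue=(339,157),gold=(185,162),green=(314,243)),'side':dict(blue=(425,240),gold=(325,184),green=(335,257))}
S={n:snap(n) for n in g}; M={n:masks(S[n]) for n in g}
for k in('blue','gold','green'):
    o=[];d=[]
    for n in g:
        c,st,ct=blob(M[n][k],g[n][k],15); x,y,w,h,_=st; c=np.array([x+w/2-.5,y+h/2-.5]);print(k,n,c,st)
        o.append(S[n]['origin']); v=ray(S[n],[c])[0]; d.append(v/np.linalg.norm(v))
        print('  plane',onplane(S[n],[c],{'blue':21,'green':21,'gold':32}[k]).round(1))
    A=sum(np.eye(3)-np.outer(v,v) for v in d); b=sum((np.eye(3)-np.outer(v,v))@p for v,p in zip(d,o)); print('  tri',np.linalg.solve(A,b).round(1))
s=S['top']
for nm,near,z in(('lid',(189,168),14),('box',(458,228),60)):
    c,st,ct=blob(M['top']['red'],near,25); h=cv2.convexHull(ct).reshape(-1,2); print(nm,st,circ(onplane(s,h,z)))
E
```

```text
blue top [339.5 154.5] [331 146  18  18 197]
  plane [[660.4 -46.1  21. ]]
blue side [425.  235.5] [415 228  21  16 116]
  plane [[663.1 -34.   21. ]]
  tri [655.  -45.   29.5]
gold top [184.5 161.5] [179 157  12  10  89]
  plane [[615.9 303.6  32. ]]
gold side [325. 182.] [321 175   9  15 124]
  plane [[608.  298.3  32. ]]
  tri [615.2 305.8  27.9]
green top [314.5 242.5] [304 232  22  22 397]
  plane [[451.5  -3.5  21. ]]
green side [335.  252.5] [324 244  23  18 335]
  plane [[455.8   6.5  21. ]]
  tri [449.7  -3.5  28.4]
lid [176 152  16   8  27] (array([629.14449532, 310.05306939]), np.float64(17.899585374843625), np.float64(2.35028508623741))Traceback (most recent call last):
  File "<stdin>", line 13, in <module>
  File "m.py", line 5, in blob
    i=max(k,key=lambda i:st[i,4]); cs,_=cv2.findContours((l==i).astype(np.uint8),0,2)
ValueError: max() iterable argument is empty
```

Run:
```python
from m import *
s=snap('top'); im=s['image']; h=cv2.cvtColor(im,cv2.COLOR_RGB2HSV)
print(h[185,189],h[150,200],h[228,458],h[228,426:434].tolist())
H,S,V=[h[...,i].astype(int) for i in range(3)]
red=((H<8)|(H>170))&(S>120)&(V>40)
yy,xx=np.mgrid[:480,:640]
for nm,near,z,R0,mk in(('lid',(189,168),14,42,red),('boxred',(458,228),60,42,red),('boxin',(458,228),60,36,(V<75)&~red)):
    m=mk&(np.hypot(xx-near[0],yy-near[1])<R0)
    m=cv2.morphologyEx(m.astype(np.uint8),cv2.MORPH_OPEN,np.ones((2,2)))
    p=np.argwhere(m)[:,::-1].astype(np.int32); hl=cv2.convexHull(p).reshape(-1,2)
    print(nm,p.min(0),p.max(0),circ(onplane(s,hl,z)), cv2.fitEllipse(hl))
c=np.vstack([cv2.resize(im[130:250,290:510],None,fx=3,fy=3),cv2.resize(im[120:210,150:260],None,fx=2.5,fy=2.5)[:, :275] if 0 else np.zeros((1,660,3),np.uint8)])
cv2.imwrite('pics/crop1.png',c[:,:,::-1])
```

```text
[ 11 128 146] [  0 141 132] [115  29  53] [[176, 118, 93], [178, 141, 119], [177, 135, 115], [176, 86, 80], [120, 22, 58], [105, 45, 57], [105, 36, 57], [109, 35, 58]]
lid [156 136] [224 202] (array([606.76813191, 294.93314532]), np.float64(81.14323983553292), np.float64(0.3188077895618364)) ((189.9530487060547, 169.00946044921875), (65.3416519165039, 70.58391571044922), 60.96015167236328)
boxred [427 195] [495 262] (array([ 498.07447191, -314.41431317]), np.float64(74.10357996437922), np.float64(0.43059778358931383)) ((461.1780700683594, 227.91134643554688), (65.86837768554688, 69.86844635009766), 129.76365661621094)
boxin [424 197] [493 264] (array([ 492.52128061, -307.71021191]), np.float64(75.11882940913046), np.float64(2.470765069013807)) ((458.13470458984375, 230.27499389648438), (66.36224365234375, 70.32218933105469), 71.09285736083984)
```

View pics/crop1.png

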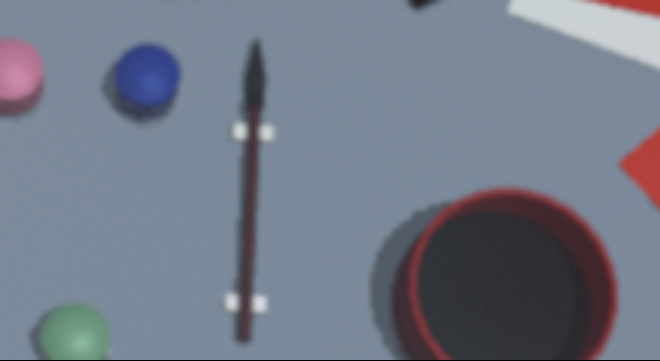

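The crop confirms the blue pot at top pixel (339,155), with the pink pot to its left, the green one below and the box to the right. My estimates are pot (656,-45), box (497,-312) and lid (608,297). I'll roll so that tool y points along world +x, then travel to the pot.

```bash
python3 -m handwheel '[{"roll":0.12},{"roll":0.12},{"roll":0.12},{"roll":0.12},{"roll":0.12}]' && python3 -m handwheel '[{"roll":0.12},{"roll":0.12},{"roll":0.12},{"roll":0.12},{"roll":0.12}]'
python3 - <<'E'
from h import *
s=arm.read_state(); print(s['joints'].round(2),R.from_rotvec(s['eef_rot']).as_matrix().round(3),s['time_s'])
E
```

```text
[-1.26  0.69 -0.19  1.57  0.16  0.9  -0.22] [[-0.962  0.273 -0.   ]
 [ 0.273  0.962 -0.001]
 [-0.    -0.001 -1.   ]] 0.25schema error: expected keys x, y, z, roll, jaw
```

```bash
python3 -m handwheel '[{"x":0,"y":0,"z":0,"roll":0.125,"jaw":88},{"x":0,"y":0,"z":0,"roll":0.125,"jaw":88},{"x":0,"y":0,"z":0,"roll":0.125,"jaw":88},{"x":0,"y":0,"z":0,"roll":0.125,"jaw":88},{"x":0,"y":0,"z":0,"roll":0.125,"jaw":88}]' && python3 -m handwheel '[{"x":0,"y":0,"z":0,"roll":0.125,"jaw":88},{"x":0,"y":0,"z":0,"roll":0.125,"jaw":88},{"x":0,"y":0,"z":0,"roll":0.125,"jaw":88},{"x":0,"y":0,"z":0,"roll":0.125,"jaw":88},{"x":0,"y":0,"z":0,"roll":0.125,"jaw":88}]'
python3 - <<'E'
from h import *
s=arm.read_state(); print(s['joints'].round(2),R.from_rotvec(s['eef_rot']).as_matrix().round(3),s['time_s'])
E
```

```text
time_s: 0.67
eef_pos: [154.4, 608.8, 238.9]
eef_rot: [-1.36, -2.805, -0.004]
force: [-3.1, 1.1, 0.3]
opening: 0.999
time_s: 1.08
eef_pos: [147.9, 610.9, 238.8]
eef_rot: [-2.157, -2.243, 0.012]
force: [0.0, 0.3, 0.4]
opening: 1.001
[-1.48  0.69  0.15  1.57 -0.17  0.88 -1.21] [[-0.039  0.999 -0.027]
 [ 0.999  0.039  0.015]
 [ 0.016 -0.026 -1.   ]] 1.0833
```

```bash
for i in 1; do python3 -m handwheel '[{"x":-30,"y":23,"z":0,"roll":0,"jaw":88},{"x":-30,"y":23,"z":0,"roll":0,"jaw":88},{"x":-30,"y":23,"z":0,"roll":0,"jaw":88},{"x":-30,"y":23,"z":0,"roll":0,"jaw":88},{"x":-30,"y":23,"z":0,"roll":0,"jaw":88}]'; python3 -m handwheel '[{"x":-30,"y":23,"z":0,"roll":0,"jaw":88},{"x":-30,"y":23,"z":0,"roll":0,"jaw":88},{"x":-30,"y":23,"z":0,"roll":0,"jaw":88},{"x":-30,"y":23,"z":0,"roll":0,"jaw":88},{"x":-30,"y":23,"z":0,"roll":0,"jaw":88}]';  python3 -m handwheel '[{"x":-30,"y":23,"z":0,"roll":0,"jaw":88},{"x":-30,"y":23,"z":0,"roll":0,"jaw":88},{"x":-30,"y":23,"z":0,"roll":0,"jaw":88},{"x":-30,"y":23,"z":0,"roll":0,"jaw":88},{"x":0,"y":0,"z":0,"roll":0,"jaw":88}]'; done
python3 - <<'E'
from h import *
s=arm.read_state(); print(s['joints'].round(2),R.from_rotvec(s['eef_rot']).as_matrix().round(3),s['time_s'])
E
```

```text
time_s: 1.5
eef_pos: [155.1, 549.8, 242.6]
eef_rot: [-1.874, -2.26, -0.002]
force: [-51.4, 30.2, 14.7]
opening: 0.992
time_s: 1.92
eef_pos: [152.7, 534.7, 249.6]
eef_rot: [-1.489, -2.284, -0.044]
force: [-57.0, 8.5, 56.8]
opening: 0.995
time_s: 2.33
eef_pos: [148.9, 531.9, 260.7]
eef_rot: [-1.156, -2.281, -0.042]
force: [3.4, -0.6, -1.7]
opening: 0.915
[-0.72  0.66 -0.55  1.86 -0.41  0.67 -0.2 ] [[-0.46   0.748 -0.478]
 [ 0.73   0.625  0.276]
 [ 0.505 -0.222 -0.834]] 2.3333
```

Run:
```python
from h import *
a=snap('side');b=snap('top')
i=np.hstack([cv2.resize(a['image'][0:330,0:440],(400,300)),cv2.resize(b['image'][180:480,0:400],(400,300))])
cv2.imwrite('pics/c2.png',i[:,:,::-1])
print(onplane(b,[(0,296),(102,295),(102,350),(0,355)],0).round(),onplane(b,[(0,296),(102,295),(102,350),(0,355)],300).round())
print(arm.read_state())
```

```text
[[281. 706.   0.]
 [304. 461.   0.]
 [184. 443.   0.]
 [150. 681.   0.]] [[271. 487. 300.]
 [287. 316. 300.]
 [203. 304. 300.]
 [180. 470. 300.]]
{'time_s': 2.4333, 'joints': array([-0.72292228,  0.66294981, -0.54564238,  1.85564327, -0.41301235,
        0.66794427, -0.20699616]), 'dq': array([-0.01162426,  0.02429728,  0.02095473, -0.00465432, -0.03596385,
        0.00406104,  0.02171507]), 'effort': array([  6.55179933, -43.06750059,   2.15442024, -10.71504503,
         1.24094456,  -1.07558716,  -1.15792472]), 'eef_pos': array([150.50416629, 532.1176646 , 259.10939124]), 'eef_rot': array([-1.16314176, -2.28225273, -0.04361076]), 'force': array([-18.12052414,   7.87170436,  16.10659113]), 'torque': array([2.38170084, 2.99194836, 1.15820357]), 'opening': 0.9903995608930691}
```

View pics/c2.png

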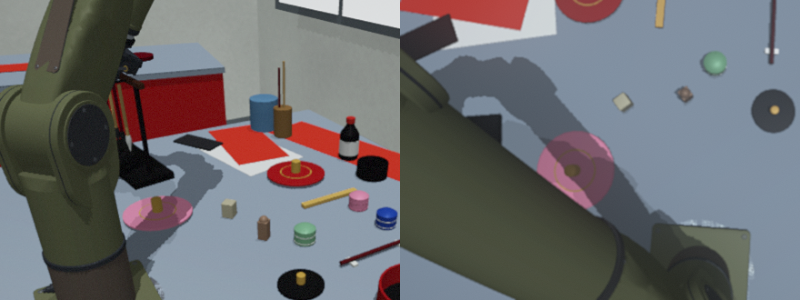

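Run:
```python
from h import *
s=snap('side')
b=onplane(s,[(160,182),(190,190),(140,205),(130,165),(115,165)],0); print(b.round())
for p in b[:1]:
    for z in (150,200,250,300,350): print(z,proj(s,[[p[0],p[1],z]]).round())
t=snap('top')
for z in(200,250,300):print(z,onplane(t,[(20,315),(30,337),(45,335)],z).round())
print(arm.read_state()['force'])
```

```text
[[256. 587.   0.]
 [310. 496.   0.]
 [173. 475.   0.]
 [215. 750.   0.]
 [178. 772.   0.]]
150 [[151. 129.]]
200 [[148. 110.]]
250 [[145.  90.]]
300 [[141.  70.]]
350 [[138.  48.]]
200 [[244. 514. 200.]
 [207. 488. 200.]
 [213. 460. 200.]]
250 [[244. 480. 250.]
 [210. 456. 250.]
 [215. 429. 250.]]
300 [[244. 447. 300.]
 [212. 424. 300.]
 [218. 399. 300.]]
[-13.35668852   2.23512296  17.75133781]
```

Run:
```python
import cv2
a=cv2.imread('pics/side1.png')[30:220,70:220];b=cv2.imread('pics/top1.png')[280:370,0:120]
import numpy as np
cv2.imwrite('pics/c3.png',np.hstack([cv2.resize(a,(395,500)),cv2.resize(b,(400,500//2*1))[:250].repeat(2,0)[:500]*1]))
```

```text
(no output)
```

View pics/c3.png

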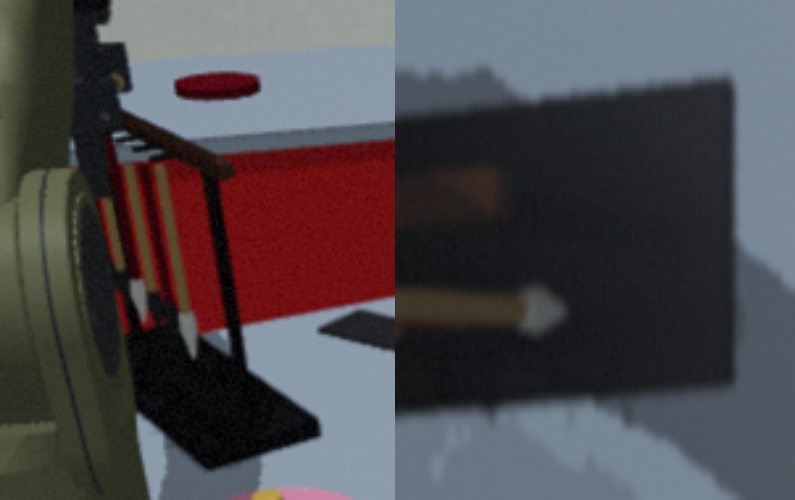

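```bash
cat > st.py <<'E'
from h import *
s=arm.read_state(); print(s['joints'].round(3),'F',s['force'].round(1),'p',s['eef_pos'].round(1),s['time_s'],'op',round(s['opening'],3));print(R.from_rotvec(s['eef_rot']).as_matrix().round(3))
E
python3 -m handwheel '[{"x":15,"y":-12,"z":-12,"roll":0,"jaw":88},{"x":0,"y":0,"z":0,"roll":0,"jaw":88}]';python3 -m handwheel '[{"x":15,"y":-12,"z":-12,"roll":0,"jaw":88},{"x":0,"y":0,"z":0,"roll":0,"jaw":88}]'; python3 st.py
```

```text
time_s: 2.7
eef_pos: [137.4, 534.1, 281.1]
eef_rot: [-1.157, -2.281, -0.043]
force: [-0.4, 1.1, 0.4]
opening: 0.997
time_s: 2.87
eef_pos: [128.2, 534.0, 301.1]
eef_rot: [-1.161, -2.281, -0.043]
force: [-1.5, 0.4, 0.2]
opening: 0.998
[-0.751  0.589 -0.547  1.84  -0.429  0.729 -0.261] F [-1.5  0.4  0.2] p [128.2 534.  301.1] 2.8667 op 0.998
[[-0.458  0.751 -0.476]
 [ 0.732  0.622  0.277]
 [ 0.504 -0.221 -0.835]]
```

```bash
cat > go.py <<'E'
import sys
from h import *
s=arm.read_state(); p=s['eef_pos']; M=R.from_rotvec(s['eef_rot']).as_matrix()
print('p',p.round(1),'F',s['force'].round(1),'t',round(s['time_s'],2),'op',round(s['opening'],3),'j',s['joints'].round(2),'zax',M[:,2].round(3),'yang',round(np.degrees(np.arctan2(M[1,1],M[0,1])),1))
for a in sys.argv[1:]:
    q=np.array(eval(a),float); d=q-p; n=int(np.ceil(np.linalg.norm(d)/35)); print(a,'tool',(M.T@d).round(1),'rows',n,'each',(M.T@d/n).round(1)); p=q
E
python3 go.py 128,534,370 400,380,370 550,50,370 560,-325,370
```

```text
p [128.2 534.  301.1] F [-1.5  0.4  0.2] t 2.87 op 0.998 j [-0.75  0.59 -0.55  1.84 -0.43  0.73 -0.26] zax [-0.476  0.277 -0.835] yang 39.6
128,534,370 tool [ 34.8 -15.4 -57.4] rows 2 each [ 17.4  -7.7 -28.7]
400,380,370 tool [-237.4  108.4 -172. ] rows 9 each [-26.4  12.  -19.1]
550,50,370 tool [-310.4  -92.7 -162.7] rows 11 each [-28.2  -8.4 -14.8]
560,-325,370 tool [-279.2 -225.8 -108.6] rows 11 each [-25.4 -20.5  -9.9]
```

```bash
python3 -m handwheel '[{"x":17,"y":-8,"z":-29,"roll":0,"jaw":88},{"x":17,"y":-8,"z":-29,"roll":0,"jaw":88}]'|sed -n 2,4p; python3 -m handwheel '[{"x":-26,"y":12,"z":-19,"roll":0,"jaw":88},{"x":-26,"y":12,"z":-19,"roll":0,"jaw":88},{"x":-26,"y":12,"z":-19,"roll":0,"jaw":88},{"x":-26,"y":12,"z":-19,"roll":0,"jaw":88},{"x":-26,"y":12,"z":-19,"roll":0,"jaw":88}]'|sed -n 2,4p;  python3 go.py 400,380,370 550,50,370 560,-325,370
```

```text
eef_pos: [130.0, 528.8, 364.0]
eef_rot: [-1.17, -2.28, -0.025]
force: [-0.2, 0.1, 0.9]
eef_pos: [281.5, 445.5, 369.7]
eef_rot: [-1.155, -2.29, -0.036]
force: [0.8, 0.7, -0.2]
p [281.5 445.5 369.7] F [ 0.8  0.7 -0.2] t 3.45 op 1.001 j [-0.47  0.55 -0.49  1.64 -0.36  1.12 -0.1 ] zax [-0.475  0.269 -0.838] yang 40.0
400,380,370 tool [-102.9   47.3  -74.2] rows 4 each [-25.7  11.8 -18.5]
550,50,370 tool [-311.1  -95.  -160. ] rows 11 each [-28.3  -8.6 -14.5]
560,-325,370 tool [-278.8 -227.7 -105.5] rows 11 each [-25.3 -20.7  -9.6]
```

```bash
python3 -m handwheel '[{"x":-26,"y":12,"z":-19,"roll":0,"jaw":88},{"x":-26,"y":12,"z":-19,"roll":0,"jaw":88},{"x":-28,"y":-4,"z":-17,"roll":0,"jaw":88},{"x":-28,"y":-9,"z":-15,"roll":0,"jaw":88},{"x":-28,"y":-9,"z":-15,"roll":0,"jaw":88}]'|sed -n 2,4p; python3 -m handwheel '[{"x":-28,"y":-9,"z":-15,"roll":0,"jaw":88},{"x":-28,"y":-9,"z":-15,"roll":0,"jaw":88},{"x":-28,"y":-9,"z":-15,"roll":0,"jaw":88},{"x":-28,"y":-9,"z":-15,"roll":0,"jaw":88},{"x":-28,"y":-9,"z":-15,"roll":0,"jaw":88}]'|sed -n 2,4p;  python3 go.py 550,50,370 560,-325,370
```

```text
eef_pos: [399.8, 314.9, 365.8]
eef_rot: [-1.173, -2.286, -0.035]
force: [0.2, 0.0, -0.3]
eef_pos: [470.3, 148.6, 363.8]
eef_rot: [-1.189, -2.279, -0.027]
force: [0.5, 1.3, -0.5]
p [470.3 148.6 363.8] F [ 0.5  1.3 -0.5] t 4.28 op 0.997 j [ 0.04  0.63 -0.39  1.46 -0.19  1.48  0.34] zax [-0.47   0.267 -0.841] yang 38.5
550,50,370 tool [-106.5   -0.6  -69. ] rows 4 each [-26.6  -0.1 -17.3]
560,-325,370 tool [-285.5 -219.6 -104.9] rows 11 each [-26.  -20.   -9.5]
```

```bash
python3 -m handwheel '[{"x":-27,"y":0,"z":-17,"roll":0,"jaw":88},{"x":-27,"y":0,"z":-17,"roll":0,"jaw":88},{"x":-26,"y":-10,"z":-14,"roll":0,"jaw":88},{"x":-26,"y":-20,"z":-10,"roll":0,"jaw":88},{"x":-26,"y":-20,"z":-10,"roll":0,"jaw":88}]'|sed -n 2,4p; python3 -m handwheel '[{"x":-26,"y":-20,"z":-10,"roll":0,"jaw":88},{"x":-26,"y":-20,"z":-10,"roll":0,"jaw":88},{"x":-26,"y":-20,"z":-10,"roll":0,"jaw":88},{"x":-26,"y":-20,"z":-10,"roll":0,"jaw":88},{"x":-26,"y":-20,"z":-10,"roll":0,"jaw":88}]'|sed -n 2,4p;  python3 go.py 560,-325,370 820,-475,370
```

```text
eef_pos: [527.2, -12.8, 361.8]
eef_rot: [-1.203, -2.271, -0.019]
force: [1.2, -0.1, -0.7]
eef_pos: [528.8, -199.0, 358.6]
eef_rot: [-1.213, -2.261, -0.01]
force: [0.5, -0.5, -0.1]
p [ 528.8 -199.   358.6] F [ 0.5 -0.5 -0.1] t 5.12 op 1.001 j [ 0.45  0.82 -0.29  1.04  0.04  1.85  0.77] zax [-0.476  0.264 -0.839] yang 37.5
560,-325,370 tool [-104.1  -53.1  -57.7] rows 4 each [-26.  -13.3 -14.4]
820,-475,370 tool [-225.8  111.4 -163.4] rows 9 each [-25.1  12.4 -18.2]
```

```bash
python3 -m handwheel '[{"x":-26,"y":-13,"z":-14,"roll":0,"jaw":88},{"x":-26,"y":-13,"z":-14,"roll":0,"jaw":88},{"x":-26,"y":-13,"z":-14,"roll":0,"jaw":88},{"x":-26,"y":0,"z":-16,"roll":0,"jaw":88},{"x":-25,"y":12,"z":-18,"roll":0,"jaw":88}]'|sed -n 2,4p; python3 go.py 820,-475,370; python3 -m handwheel '[{"x":-25,"y":12,"z":-18,"roll":0,"jaw":88},{"x":-25,"y":12,"z":-18,"roll":0,"jaw":88},{"x":-25,"y":12,"z":-18,"roll":0,"jaw":88},{"x":-25,"y":12,"z":-18,"roll":0,"jaw":88},{"x":-25,"y":12,"z":-18,"roll":0,"jaw":88}]'|sed -n 2,4p;  python3 go.py 820,-475,370
```

```text
eef_pos: [562.4, -325.3, 348.5]
eef_rot: [-1.24, -2.251, -0.015]
force: [-0.6, -1.3, -0.6]
p [ 562.4 -325.3  348.5] F [-0.6 -1.3 -0.6] t 5.53 op 0.998 j [ 0.44  1.02  0.12  0.61 -0.11  2.09  1.07] zax [-0.469  0.271 -0.841] yang 36.2
820,-475,370 tool [-211.9  110.4 -179.4] rows 9 each [-23.5  12.3 -19.9]
eef_pos: [614.0, -370.7, 293.5]
eef_rot: [-1.304, -2.332, 0.013]
force: [0.6, 0.2, -0.6]
p [ 614.  -370.7  293.5] F [ 0.6  0.2 -0.6] t 5.95 op 1.0 j [ 0.45  1.18  0.27  0.35 -0.22  2.09  1.1 ] zax [-0.4    0.213 -0.892] yang 34.4
820,-475,370 tool [-145.3   90.7 -172.7] rows 7 each [-20.8  13.  -24.7]
```

```bash
python3 -m handwheel '[{"x":-20,"y":13,"z":-25,"roll":0,"jaw":88},{"x":-20,"y":13,"z":-25,"roll":0,"jaw":88},{"x":-20,"y":13,"z":-25,"roll":0,"jaw":88},{"x":-20,"y":13,"z":-25,"roll":0,"jaw":88},{"x":-20,"y":13,"z":-25,"roll":0,"jaw":88}]'|sed -n 2,4p;  python3 go.py 820,-475,370
```

```text
eef_pos: [648.2, -385.2, 293.0]
eef_rot: [-1.364, -2.419, 0.032]
force: [0.1, 0.5, 0.6]
p [ 648.2 -385.2  293. ] F [0.1 0.5 0.6] t 6.37 op 0.997 j [ 0.44  1.23  0.4   0.2  -0.35  2.09  1.08] zax [-0.321  0.156 -0.934] yang 32.9
820,-475,370 tool [-131.9   78.7 -141.1] rows 6 each [-22.   13.1 -23.5]
```

```bash
python3 -m handwheel '[{"x":-22,"y":13,"z":-23,"roll":0,"jaw":88},{"x":-22,"y":13,"z":-23,"roll":0,"jaw":88},{"x":-22,"y":13,"z":-23,"roll":0,"jaw":88},{"x":-22,"y":13,"z":-23,"roll":0,"jaw":88},{"x":-22,"y":13,"z":-23,"roll":0,"jaw":88}]'|sed -n 2,4p;  python3 go.py 820,-475,370;python3 -m handwheel '[{"x":-22,"y":13,"z":-23,"roll":0,"jaw":88},{"x":-22,"y":13,"z":-23,"roll":0,"jaw":88},{"x":-22,"y":13,"z":-23,"roll":0,"jaw":88}]'|sed -n 2,4p;  python3 go.py 820,-475,350
```

```text
eef_pos: [667.2, -394.5, 303.8]
eef_rot: [-1.407, -2.485, 0.033]
force: [-0.5, 0.1, 0.5]
p [ 667.2 -394.5  303.8] F [-0.5  0.1  0.5] t 6.78 op 0.998 j [ 0.44  1.27  1.05  0.14 -0.98  2.09  1.12] zax [-0.257  0.119 -0.959] yang 32.1
820,-475,370 tool [-126.3   75.1 -112.2] rows 6 each [-21.1  12.5 -18.7]
eef_pos: [666.4, -398.6, 328.9]
eef_rot: [-1.437, -2.506, 0.068]
force: [0.1, 0.3, -0.8]
p [ 666.4 -398.6  328.9] F [ 0.1  0.3 -0.8] t 7.03 op 1.002 j [ 0.43  1.24  1.1   0.14 -1.    2.09  1.11] zax [-0.24   0.084 -0.967] yang 31.3
820,-475,350 tool [-135.2   86.8  -63.7] rows 5 each [-27.   17.4 -12.7]
```

```bash
python3 go.py 766,-458,488; python3 -m handwheel '[{"x":-16,"y":10,"z":-28,"roll":0,"jaw":88},{"x":-16,"y":10,"z":-28,"roll":0,"jaw":88},{"x":-16,"y":10,"z":-28,"roll":0,"jaw":88},{"x":-16,"y":10,"z":-28,"roll":0,"jaw":88}]'|sed -n 2,4p;  python3 go.py 820,-475,450
```

```text
p [ 666.4 -398.6  328.9] F [ 0.1  0.3 -0.8] t 7.03 op 1.002 j [ 0.43  1.24  1.1   0.14 -1.    2.09  1.11] zax [-0.24   0.084 -0.967] yang 31.3
766,-458,488 tool [ -67.9   27.3 -182.8] rows 6 each [-11.3   4.6 -30.5]
eef_pos: [670.1, -390.6, 386.6]
eef_rot: [-1.469, -2.573, 0.063]
force: [0.1, 0.1, 0.2]
p [ 670.1 -390.6  386.6] F [0.1 0.1 0.2] t 7.37 op 0.997 j [ 0.42  1.16  1.1   0.14 -1.    2.09  1.11] zax [-0.175  0.051 -0.983] yang 31.1
820,-475,450 tool [-138.5   76.3  -92.8] rows 6 each [-23.1  12.7 -15.5]
```

Up-and-outward pushing untilts the tool (now 10.5°), so I'll continue.

```bash
python3 -m handwheel '[{"x":-16,"y":10,"z":-30,"roll":0,"jaw":88},{"x":-16,"y":10,"z":-30,"roll":0,"jaw":88},{"x":-16,"y":10,"z":-30,"roll":0,"jaw":88},{"x":-16,"y":10,"z":-30,"roll":0,"jaw":88}]'|sed -n 2,4p;  python3 go.py 820,-475,450; python3 -m handwheel '[{"x":-16,"y":10,"z":-30,"roll":0,"jaw":88},{"x":-16,"y":10,"z":-30,"roll":0,"jaw":88}]'|sed -n 2,4p;  python3 go.py 766,-450,550
```

```text
eef_pos: [668.7, -380.1, 454.3]
eef_rot: [-1.507, -2.653, 0.062]
force: [-0.4, -0.7, -0.2]
p [ 668.7 -380.1  454.3] F [-0.4 -0.7 -0.2] t 7.7 op 1.0 j [ 0.41  1.08  1.11  0.14 -1.    2.09  1.1 ] zax [-0.098  0.009 -0.995] yang 30.9
820,-475,450 tool [-158.8   81.   -11.5] rows 6 each [-26.5  13.5  -1.9]
eef_pos: [665.8, -374.3, 487.7]
eef_rot: [-1.527, -2.692, 0.063]
force: [0.8, 0.7, 0.2]
p [ 665.8 -374.3  487.7] F [0.8 0.7 0.2] t 7.87 op 0.999 j [ 0.4   1.03  1.11  0.14 -1.    2.09  1.1 ] zax [-0.06  -0.012 -0.998] yang 30.9
766,-450,550 tool [-115.1   43.4  -67.2] rows 5 each [-23.    8.7 -13.4]
```

```bash
python3 -m handwheel '[{"x":-24,"y":8,"z":-28,"roll":0,"jaw":88},{"x":-24,"y":8,"z":-28,"roll":0,"jaw":88}]'|sed -n 2,4p;  python3 go.py 600,-300,450 655,-45,300
```

```text
eef_pos: [657.1, -377.5, 517.0]
eef_rot: [-1.541, -2.727, 0.065]
force: [-0.5, -0.5, -0.2]
p [ 657.1 -377.5  517. ] F [-0.5 -0.5 -0.2] t 8.03 op 0.998 j [ 0.41  1.    1.12  0.14 -1.    2.09  1.11] zax [-0.027 -0.032 -0.999] yang 31.0
600,-300,450 tool [96.7 -6.3 66.1] rows 4 each [24.2 -1.6 16.5]
655,-45,300 tool [192.  184.5 140.2] rows 9 each [21.3 20.5 15.6]
```

```bash
python3 -m handwheel '[{"x":24,"y":-2,"z":16,"roll":0,"jaw":88},{"x":24,"y":-2,"z":16,"roll":0,"jaw":88},{"x":24,"y":-2,"z":16,"roll":0,"jaw":88},{"x":24,"y":-2,"z":16,"roll":0,"jaw":88}]'|sed -n 2,4p;  python3 go.py 620,-200,350 655,-45,250
```

```text
eef_pos: [619.6, -330.2, 475.0]
eef_rot: [1.544, 2.727, -0.068]
force: [1.9, -1.1, 0.8]
p [ 619.6 -330.2  475. ] F [ 1.9 -1.1  0.8] t 8.37 op 1.0 j [ 0.06  0.89  1.29  0.87 -0.84  1.78  1.47] zax [-0.015 -0.041 -0.999] yang 30.9
620,-200,350 tool [114.8  71.5 119.5] rows 6 each [19.1 11.9 19.9]
655,-45,250 tool [117.5 113.1  93. ] rows 6 each [19.6 18.8 15.5]
```

```bash
python3 -m handwheel '[{"x":19,"y":12,"z":20,"roll":0,"jaw":88},{"x":19,"y":12,"z":20,"roll":0,"jaw":88},{"x":19,"y":12,"z":20,"roll":0,"jaw":88},{"x":19,"y":12,"z":20,"roll":0,"jaw":88},{"x":19,"y":12,"z":20,"roll":0,"jaw":88}]'|sed -n 2,4p;  python3 -m handwheel '[{"x":19,"y":16,"z":17,"roll":0,"jaw":88},{"x":19,"y":18,"z":16,"roll":0,"jaw":88},{"x":19,"y":18,"z":16,"roll":0,"jaw":88},{"x":19,"y":18,"z":16,"roll":0,"jaw":88},{"x":19,"y":18,"z":16,"roll":0,"jaw":88}]'|sed -n 2,4p; python3 go.py 655,-45,200
```

```text
eef_pos: [613.3, -219.4, 370.8]
eef_rot: [1.557, 2.716, -0.06]
force: [0.2, 0.1, -0.4]
eef_pos: [637.8, -91.0, 281.4]
eef_rot: [1.566, 2.713, -0.052]
force: [0.5, 0.8, -0.4]
p [637.8 -91.  281.4] F [ 0.5  0.8 -0.4] t 9.2 op 0.997 j [-0.46  1.    1.29  1.48 -0.94  1.37  1.4 ] zax [-0.009 -0.033 -0.999] yang 30.0
655,-45,200 tool [33.1 39.8 79.7] rows 3 each [11.  13.3 26.6]
```

```bash
python3 -m handwheel '[{"x":11,"y":13,"z":27,"roll":0,"jaw":88},{"x":11,"y":13,"z":27,"roll":0,"jaw":88},{"x":11,"y":13,"z":27,"roll":0,"jaw":88},{"x":0,"y":0,"z":0,"roll":0,"jaw":88}]'|sed -n 2,4p
python3 - <<'E'
from m import *
s=snap('wrist'); save(s,'w1'); print(s['origin'],proj(s,[[655,-45,21]]))
m=masks(s)['blue']; n,l,st,c=cv2.connectedComponentsWithStats(m.astype(np.uint8)*255)
for i in range(1,n):
    if st[i,4]>150: print(st[i],c[i],onplane(s,[c[i]],30).round(1))
E
python3 go.py 655,-45,100; python3 -c "
from h import *;s=snap('side');save(s,'s2')"
```

```text
eef_pos: [654.6, -34.3, 192.0]
eef_rot: [1.556, 2.728, -0.043]
force: [-0.1, 0.7, -0.7]
[621.07376846  30.36429684 336.20982123] [[312.37995672 225.77578311]]
[286 200  55  52 925] [316.2        216.30702703] [[652.6 -33.9  30. ]]
p [654.9 -37.5 195.2] F [-0.1 -0.3 -0.2] t 9.58 op 1.001 j [-0.5   1.06  1.13  1.53 -0.97  1.19  1.33] zax [-0.01  -0.027 -1.   ] yang 30.5
655,-45,100 tool [-4.7 -1.7 95.4] rows 3 each [-1.6 -0.6 31.8]
```

View pics/w1.png

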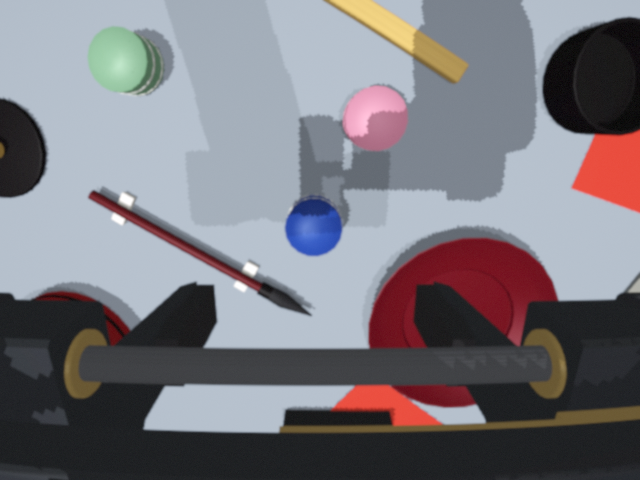

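View pics/s2.png

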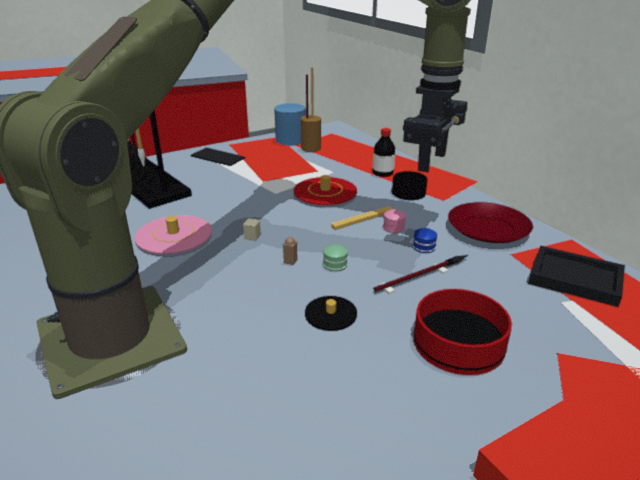

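The wrist view shows the blue pot at (313,227), which matches the projection of (655,-45). The pink pot at (376,118) and the plate are both clear of the fingers. The side view shows the scene, including the brush rack, intact. I'm descending.

```bash
python3 -m handwheel '[{"x":-2,"y":-1,"z":30,"roll":0,"jaw":76},{"x":-2,"y":-1,"z":30,"roll":0,"jaw":76},{"x":-2,"y":0,"z":30,"roll":0,"jaw":76},{"x":0,"y":0,"z":30,"roll":0,"jaw":76},{"x":0,"y":0,"z":0,"roll":0,"jaw":76}]'|sed -n 2,4p; python3 go.py 655,-45,7
```

```text
eef_pos: [661.8, -67.5, 90.9]
eef_rot: [1.559, 2.685, -0.051]
force: [-0.7, 0.5, -0.7]
p [661.8 -67.5  90.9] F [-0.7  0.5 -0.7] t 10.05 op 0.861 j [-0.4   1.11  0.88  1.59 -0.98  0.91  1.35] zax [ 0.014 -0.047 -0.999] yang 29.7
655,-45,7 tool [26.9  6.2 82.6] rows 3 each [ 9.   2.1 27.5]
```

```bash
python3 -m handwheel '[{"x":13,"y":3,"z":-1,"roll":0,"jaw":76},{"x":13,"y":3,"z":-1,"roll":0,"jaw":76},{"x":0,"y":0,"z":0,"roll":0,"jaw":76},{"x":0,"y":0,"z":0,"roll":0,"jaw":76}]'|sed -n 2,4p; python3 go.py 655,-45,60
```

```text
eef_pos: [656.4, -47.0, 101.8]
eef_rot: [1.562, 2.669, -0.052]
force: [-0.3, -0.3, 0.0]
p [656.4 -47.  101.8] F [-0.3 -0.3  0. ] t 10.38 op 0.86 j [-0.44  1.09  0.89  1.62 -0.98  0.89  1.32] zax [ 0.025 -0.053 -0.998] yang 29.3
655,-45,60 tool [ 4.9 -0.1 41.5] rows 2 each [ 2.5 -0.  20.8]
```

```bash
python3 -m handwheel '[{"x":3,"y":0,"z":15,"roll":0,"jaw":76},{"x":3,"y":0,"z":15,"roll":0,"jaw":76},{"x":0,"y":0,"z":0,"roll":0,"jaw":76},{"x":0,"y":0,"z":0,"roll":0,"jaw":76}]'|sed -n 2,4p; python3 go.py 655,-45,50
```

```text
eef_pos: [658.6, -42.9, 78.5]
eef_rot: [1.551, 2.662, -0.048]
force: [1.1, -0.1, -0.5]
p [658.6 -42.9  78.5] F [ 1.1 -0.1 -0.5] t 10.72 op 0.864 j [-0.43  1.1   0.82  1.64 -0.98  0.82  1.32] zax [ 0.037 -0.057 -0.998] yang 29.6
655,-45,50 tool [ 1.9 -4.3 28.5] rows 1 each [ 1.9 -4.3 28.5]
```

```bash
python3 -m handwheel '[{"x":2,"y":-3,"z":15,"roll":0,"jaw":76},{"x":1,"y":-2,"z":15,"roll":0,"jaw":76},{"x":0,"y":0,"z":0,"roll":0,"jaw":76},{"x":0,"y":0,"z":0,"roll":0,"jaw":76}]'|sed -n 2,4p; python3 go.py 655,-45,30
```

```text
eef_pos: [657.5, -45.9, 53.9]
eef_rot: [1.544, 2.655, -0.046]
force: [0.4, -0.4, -1.0]
p [657.5 -45.9  53.9] F [ 0.4 -0.4 -1. ] t 11.05 op 0.864 j [-0.4   1.11  0.75  1.65 -0.98  0.74  1.32] zax [ 0.045 -0.061 -0.997] yang 29.7
655,-45,30 tool [ 3.9 -2.  23.7] rows 1 each [ 3.9 -2.  23.7]
```

```bash
python3 -m handwheel '[{"x":3,"y":-3,"z":15,"roll":0,"jaw":76},{"x":1,"y":-2,"z":15,"roll":0,"jaw":76},{"x":0,"y":0,"z":0,"roll":0,"jaw":76},{"x":0,"y":0,"z":0,"roll":0,"jaw":76}]'|sed -n 2,4p; python3 go.py 655,-45,7
```

```text
eef_pos: [656.7, -48.7, 29.3]
eef_rot: [1.539, 2.648, -0.044]
force: [-0.5, -0.7, 0.8]
p [656.7 -48.7  29.3] F [-0.5 -0.7  0.8] t 11.38 op 0.861 j [-0.37  1.12  0.68  1.67 -0.98  0.66  1.33] zax [ 0.054 -0.065 -0.996] yang 29.7
655,-45,7 tool [ 5.9  0.1 21.9] rows 1 each [ 5.9  0.1 21.9]
```

```bash
python3 -m handwheel '[{"x":5,"y":0,"z":13,"roll":0,"jaw":76},{"x":4,"y":0,"z":8,"roll":0,"jaw":76},{"x":0,"y":0,"z":0,"roll":0,"jaw":76}]'|sed -n 2,4p; python3 go.py 655,-45,8
```

```text
eef_pos: [656.3, -43.4, 11.4]
eef_rot: [1.535, 2.642, -0.043]
force: [0.0, 0.7, -0.3]
p [656.3 -43.4  11.4] F [ 0.   0.7 -0.3] t 11.63 op 0.864 j [-0.36  1.13  0.63  1.67 -0.99  0.6   1.32] zax [ 0.06  -0.067 -0.996] yang 29.7
655,-45,8 tool [-0.4 -2.   3.4] rows 1 each [-0.4 -2.   3.4]
```

```bash
python3 -m handwheel '[{"x":0,"y":-1,"z":4,"roll":0,"jaw":76},{"x":0,"y":0,"z":0,"roll":0,"jaw":40},{"x":0,"y":0,"z":0,"roll":0,"jaw":40},{"x":0,"y":0,"z":0,"roll":0,"jaw":40},{"x":0,"y":0,"z":0,"roll":0,"jaw":40}]' 20; python3 -m handwheel '[{"x":0,"y":0,"z":0,"roll":0,"jaw":40},{"x":0,"y":0,"z":0,"roll":0,"jaw":40},{"x":0,"y":0,"z":0,"roll":0,"jaw":40}]'; python3 go.py 655,-45,100
```

```text
time_s: 12.05
eef_pos: [657.5, -45.1, 10.0]
eef_rot: [1.533, 2.639, -0.043]
force: [-0.6, -0.8, -0.4]
opening: 0.585
time_s: 12.3
eef_pos: [657.4, -45.2, 10.2]
eef_rot: [1.533, 2.639, -0.043]
force: [0.8, 0.2, -0.5]
opening: 0.557
p [657.4 -45.2  10.2] F [ 0.8  0.2 -0.5] t 12.3 op 0.557 j [-0.35  1.13  0.63  1.67 -0.98  0.59  1.32] zax [ 0.063 -0.069 -0.996] yang 29.7
655,-45,100 tool [ -6.8  -0.1 -89.6] rows 3 each [ -2.3  -0.  -29.9]
```

Opening 49 mm: the pot is held. Lifting.

```bash
python3 -m handwheel '[{"x":-1,"y":0,"z":-15,"roll":0,"jaw":40},{"x":-2,"y":0,"z":-25,"roll":0,"jaw":40},{"x":-2,"y":0,"z":-25,"roll":0,"jaw":40},{"x":-2,"y":0,"z":-25,"roll":0,"jaw":40},{"x":-2,"y":0,"z":-20,"roll":0,"jaw":40}]'|sed -n 2,5p; python3 go.py 620,-110,140 497,-312,140
```

```text
eef_pos: [650.7, -44.5, 122.2]
eef_rot: [1.54, 2.648, -0.049]
force: [-0.4, 0.1, -0.8]
opening: 0.556
p [650.7 -44.5 122.2] F [-0.4  0.1 -0.8] t 12.72 op 0.556 j [-0.42  0.99  0.77  1.66 -0.85  0.78  1.23] zax [ 0.052 -0.067 -0.996] yang 29.7
620,-110,140 tool [-43.2 -58.9 -14.9] rows 3 each [-14.4 -19.6  -5. ]
497,-312,140 tool [-114.5 -206.8    7.2] rows 7 each [-16.4 -29.5   1. ]
```

```bash
python3 -m handwheel '[{"x":-14,"y":-20,"z":-5,"roll":0,"jaw":40},{"x":-14,"y":-20,"z":-5,"roll":0,"jaw":40},{"x":-14,"y":-20,"z":-5,"roll":0,"jaw":40},{"x":-16,"y":-29,"z":1,"roll":0,"jaw":40},{"x":-16,"y":-29,"z":1,"roll":0,"jaw":40}]'|sed -n 2,5p; python3 go.py 497,-312,140
```

```text
eef_pos: [591.1, -161.4, 150.7]
eef_rot: [1.51, 2.649, -0.031]
force: [-0.1, -0.3, -1.8]
opening: 0.558
p [ 591.1 -161.4  150.7] F [-0.1 -0.3 -1.8] t 13.13 op 0.558 j [-0.22  0.88  0.73  1.8  -0.84  0.7   1.48] zax [ 0.07  -0.063 -0.996] yang 30.7
497,-312,140 tool [ -80.5 -158.    13.7] rows 6 each [-13.4 -26.3   2.3]
```

```bash
python3 -m handwheel '[{"x":-13,"y":-26,"z":2,"roll":0,"jaw":40},{"x":-13,"y":-26,"z":2,"roll":0,"jaw":40},{"x":-13,"y":-26,"z":2,"roll":0,"jaw":40},{"x":-13,"y":-26,"z":2,"roll":0,"jaw":40},{"x":-8,"y":-15,"z":0,"roll":0,"jaw":40}]'|sed -n 2,5p;python3 - <<'E'
from m import *
s=snap('wrist'); save(s,'w2')
E
python3 go.py 497,-312,140
```

```text
eef_pos: [513.5, -283.7, 151.9]
eef_rot: [1.514, 2.639, -0.035]
force: [0.4, -0.6, -1.3]
opening: 0.559
p [ 511.5 -287.4  152.8] F [-2.3 -3.  -0.5] t 13.6 op 0.56 j [ 0.05  0.83  0.66  1.89 -0.84  0.61  1.75] zax [ 0.073 -0.073 -0.995] yang 30.1
497,-312,140 tool [-12.7 -25.2  13.4] rows 1 each [-12.7 -25.2  13.4]
```

View pics/w2.png

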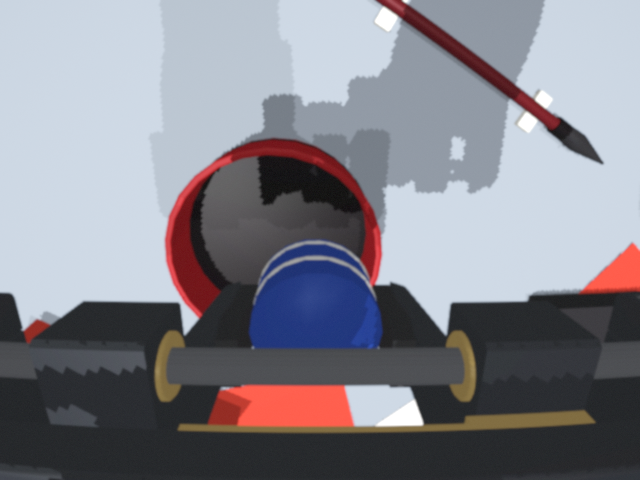

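The pot is held upright. The rim spans x 166 to 381 with its top at (272,140). I'll fit the rim for the box centre.

```bash
python3 - <<'E'
from m import *
s=snap('wrist'); h=cv2.cvtColor(s['image'],cv2.COLOR_RGB2HSV).astype(int); H,S,V=[h[...,i] for i in range(3)]
red=((H<8)|(H>170))&(S>120)&(V>40); red[270:]=0; red[:,400:]=0; red[:,:150]=0; red[:130]=0
pts=[]
for a in np.radians(np.arange(180,361,4)):
    for r in range(140,60,-1):
        u,v=int(272+r*np.cos(a)),int(247+r*np.sin(a))
        if v<270 and red[v,u]: pts.append((u,v));break
P=onplane(s,pts,60); print(len(pts),circ(P))
E
python3 go.py 497,-312,140
```

```text
46 (array([ 499.52966328, -307.64510585]), np.float64(72.06305415126052), np.float64(1.1611485985627115))
p [ 513.4 -284.8  152.4] F [-0.1 -0.8 -0.1] t 13.65 op 0.563 j [ 0.04  0.83  0.66  1.89 -0.84  0.61  1.75] zax [ 0.074 -0.07  -0.995] yang 30.2
497,-312,140 tool [-14.  -28.2  13.1] rows 1 each [-14.  -28.2  13.1]
```

```bash
python3 -m handwheel '[{"x":-8,"y":-13,"z":5,"roll":0,"jaw":40},{"x":-7,"y":-11,"z":5,"roll":0,"jaw":40},{"x":0,"y":0,"z":0,"roll":0,"jaw":40},{"x":0,"y":0,"z":0,"roll":0,"jaw":40}]'|sed -n 2,5p;python3 go.py 501,-312,90
```

```text
eef_pos: [502.9, -308.2, 145.6]
eef_rot: [1.515, 2.636, -0.029]
force: [-0.5, 0.9, -0.6]
opening: 0.564
p [ 502.9 -308.2  145.6] F [-0.5  0.9 -0.6] t 13.98 op 0.564 j [ 0.11  0.83  0.63  1.89 -0.85  0.59  1.8 ] zax [ 0.078 -0.067 -0.995] yang 30.3
501,-312,90 tool [ 3.1 -5.5 55.4] rows 2 each [ 1.5 -2.7 27.7]
```

```bash
python3 -m handwheel '[{"x":2,"y":-3,"z":20,"roll":0,"jaw":40},{"x":1,"y":-2,"z":20,"roll":0,"jaw":40},{"x":1,"y":-1,"z":15,"roll":0,"jaw":40},{"x":0,"y":0,"z":0,"roll":0,"jaw":40}]'|sed -n 2,5p;python3 go.py 501,-312,50
```

```text
eef_pos: [506.0, -306.1, 91.2]
eef_rot: [1.503, 2.637, -0.022]
force: [-0.8, 0.7, -0.9]
opening: 0.558
p [ 506.  -306.1   91.2] F [-0.8  0.7 -0.9] t 14.32 op 0.558 j [ 0.17  0.89  0.5   1.91 -0.93  0.46  1.87] zax [ 0.085 -0.065 -0.994] yang 30.8
501,-312,50 tool [ 1.5 -8.9 40.9] rows 2 each [ 0.8 -4.5 20.5]
```

```bash
python3 -m handwheel '[{"x":1,"y":-6,"z":14,"roll":0,"jaw":40},{"x":1,"y":-5,"z":14,"roll":0,"jaw":40},{"x":0,"y":-2,"z":12,"roll":0,"jaw":40},{"x":0,"y":0,"z":0,"roll":0,"jaw":40}]'|sed -n 2,5p;python3 go.py 501,-312,17
```

```text
eef_pos: [502.6, -308.8, 52.2]
eef_rot: [1.49, 2.64, -0.016]
force: [1.0, 0.4, -0.9]
opening: 0.559
p [ 502.6 -308.8   52.2] F [ 1.   0.4 -0.9] t 14.65 op 0.559 j [ 0.25  0.93  0.37  1.92 -0.95  0.34  1.91] zax [ 0.09  -0.063 -0.994] yang 31.3
501,-312,17 tool [ 1.6 -4.6 35.1] rows 2 each [ 0.8 -2.3 17.5]
```

```bash
python3 -m handwheel '[{"x":1,"y":-3,"z":10,"roll":0,"jaw":40},{"x":1,"y":-3,"z":10,"roll":0,"jaw":40},{"x":0,"y":0,"z":6,"roll":0,"jaw":40},{"x":0,"y":0,"z":0,"roll":0,"jaw":40}]'|sed -n 2,5p;python3 go.py 501,-312,17
```

```text
eef_pos: [503.8, -309.4, 29.2]
eef_rot: [1.48, 2.64, -0.012]
force: [0.5, 0.5, -1.2]
opening: 0.558
p [ 503.8 -309.4   29.2] F [ 0.5  0.5 -1.2] t 14.98 op 0.558 j [ 0.3   0.96  0.29  1.93 -0.96  0.27  1.93] zax [ 0.096 -0.063 -0.993] yang 31.6
501,-312,17 tool [ 0.5 -4.4 12. ] rows 1 each [ 0.5 -4.4 12. ]
```

```bash
python3 -m handwheel '[{"x":0,"y":-2,"z":5,"roll":0,"jaw":40},{"x":0,"y":-1,"z":4,"roll":0,"jaw":40},{"x":0,"y":0,"z":0,"roll":0,"jaw":40},{"x":0,"y":0,"z":0,"roll":0,"jaw":40}]'|sed -n 2,5p;python3 -m handwheel '[{"x":0,"y":0,"z":2,"roll":0,"jaw":40},{"x":0,"y":0,"z":0,"roll":0,"jaw":40}]'|sed -n 2,5p;python3 go.py 501,-312,17
```

```text
eef_pos: [504.6, -311.3, 21.9]
eef_rot: [1.475, 2.639, -0.012]
force: [0.2, 0.2, -0.7]
opening: 0.56
eef_pos: [505.1, -311.5, 20.2]
eef_rot: [1.475, 2.638, -0.012]
force: [0.6, -0.4, -0.9]
opening: 0.556
p [ 505.1 -311.5   20.2] F [ 0.6 -0.4 -0.9] t 15.48 op 0.556 j [ 0.32  0.97  0.26  1.92 -0.96  0.24  1.94] zax [ 0.1   -0.065 -0.993] yang 31.7
501,-312,17 tool [ 2.  -3.9  2.8] rows 1 each [ 2.  -3.9  2.8]
```

```bash
for i in 1 2; do python3 -m handwheel '[{"x":0,"y":0,"z":2,"roll":0,"jaw":40},{"x":0,"y":0,"z":0,"roll":0,"jaw":40}]'|sed -n '2p;4p'; done;python3 go.py 501,-312,17
```

```text
eef_pos: [505.5, -311.7, 18.2]
force: [-0.1, -0.6, -1.2]
eef_pos: [505.9, -312.1, 16.7]
force: [-0.7, 0.7, 1.4]
p [ 505.9 -312.1   16.7] F [-0.7  0.7  1.4] t 15.82 op 0.559 j [ 0.32  0.98  0.25  1.92 -0.96  0.23  1.94] zax [ 0.101 -0.065 -0.993] yang 31.7
501,-312,17 tool [ 2.6 -4.1 -0.8] rows 1 each [ 2.6 -4.1 -0.8]
```

Contact at z = 16.7. I'm releasing and retreating.

```bash
python3 -m handwheel '[{"x":0,"y":0,"z":0.5,"roll":0,"jaw":52},{"x":0,"y":0,"z":0,"roll":0,"jaw":58},{"x":0,"y":0,"z":0,"roll":0,"jaw":66},{"x":0,"y":0,"z":0,"roll":0,"jaw":66},{"x":0,"y":0,"z":0,"roll":0,"jaw":66}]'|sed -n 2,5p;python3 -m handwheel '[{"x":0,"y":0,"z":-8,"roll":0,"jaw":66},{"x":0,"y":0,"z":-15,"roll":0,"jaw":66},{"x":0,"y":0,"z":-15,"roll":0,"jaw":66}]'|sed -n 2,5p;python3 go.py 505,-312,160 560,0,250 600,270,180
```

```text
eef_pos: [506.4, -312.6, 16.3]
eef_rot: [1.474, 2.636, -0.012]
force: [0.2, -0.2, -0.2]
opening: 0.748
eef_pos: [500.9, -309.2, 53.1]
eef_rot: [1.478, 2.639, -0.011]
force: [-0.1, 0.2, 0.0]
opening: 0.747
p [ 500.9 -309.2   53.1] F [-0.1  0.2  0. ] t 16.48 op 0.747 j [ 0.28  0.92  0.33  1.93 -0.92  0.31  1.9 ] zax [ 0.098 -0.063 -0.993] yang 31.7
505,-312,160 tool [ -15.7    7.4 -105.6] rows 4 each [ -3.9   1.9 -26.4]
560,0,250 tool [ 227.1  214.9 -103.6] rows 10 each [ 22.7  21.5 -10.4]
600,270,180 tool [215.9 172.   56.5] rows 9 each [24.  19.1  6.3]
```

```bash
python3 -m handwheel '[{"x":-4,"y":2,"z":-26,"roll":0,"jaw":66},{"x":-4,"y":2,"z":-28,"roll":0,"jaw":66},{"x":-4,"y":2,"z":-28,"roll":0,"jaw":66},{"x":-4,"y":2,"z":-28,"roll":0,"jaw":66},{"x":0,"y":0,"z":-20,"roll":0,"jaw":66}]'|sed -n 2p;python3 -m handwheel '[{"x":23,"y":21,"z":-10,"roll":0,"jaw":66},{"x":23,"y":21,"z":-10,"roll":0,"jaw":66},{"x":23,"y":21,"z":-10,"roll":0,"jaw":66},{"x":23,"y":21,"z":-10,"roll":0,"jaw":66},{"x":23,"y":21,"z":-10,"roll":0,"jaw":66}]'|sed -n 2,4p;python3 go.py 560,0,250 600,270,180
```

```text
eef_pos: [500.7, -308.9, 190.7]
eef_pos: [525.4, -158.9, 244.0]
eef_rot: [1.501, 2.617, -0.016]
force: [-0.2, -0.6, -0.1]
p [ 525.4 -158.9  244. ] F [-0.2 -0.6 -0.1] t 17.32 op 0.75 j [-0.28  0.66  0.78  1.93 -0.68  0.69  1.42] zax [ 0.103 -0.071 -0.992] yang 30.5
560,0,250 tool [118.6 110.5 -13.8] rows 5 each [23.7 22.1 -2.8]
600,270,180 tool [220.  167.5  54.3] rows 9 each [24.4 18.6  6. ]
```

```bash
python3 -m handwheel '[{"x":24,"y":22,"z":-3,"roll":0,"jaw":66},{"x":24,"y":22,"z":-3,"roll":0,"jaw":66},{"x":24,"y":22,"z":-3,"roll":0,"jaw":66},{"x":24,"y":22,"z":-3,"roll":0,"jaw":66},{"x":24,"y":22,"z":-3,"roll":0,"jaw":66}]'|sed -n 2p;python3 -m handwheel '[{"x":24,"y":19,"z":3,"roll":0,"jaw":66},{"x":24,"y":19,"z":4,"roll":0,"jaw":66},{"x":24,"y":19,"z":6,"roll":0,"jaw":66},{"x":24,"y":19,"z":6,"roll":0,"jaw":66},{"x":24,"y":19,"z":6,"roll":0,"jaw":66}]'|sed -n 2,4p;python3 go.py 608,297,180
python3 - <<'E'
from h import *
s=snap('top');save(s,'t2')
cv2.imwrite('pics/c4.png',cv2.resize(s['image'][180:280,410:510,::-1],(400,400)))
im=s['image'].astype(int); print('blue px in box',((im[180:280,410:510,2]>1.5*im[180:280,410:510,0])&(im[180:280,410:510,2]>70)).sum())
E
```

```text
eef_pos: [558.2, 9.1, 256.8]
eef_pos: [583.2, 168.5, 228.0]
eef_rot: [1.503, 2.61, -0.0]
force: [-0.0, -0.8, 0.3]
p [583.2 168.5 228. ] F [-0.  -0.8  0.3] t 18.15 op 0.747 j [-0.88  0.81  0.89  1.76 -0.73  0.83  0.83] zax [ 0.112 -0.065 -0.992] yang 30.3
608,297,180 tool [103.7  83.   42. ] rows 4 each [25.9 20.8 10.5]
blue px in box 465
```

View pics/c4.png

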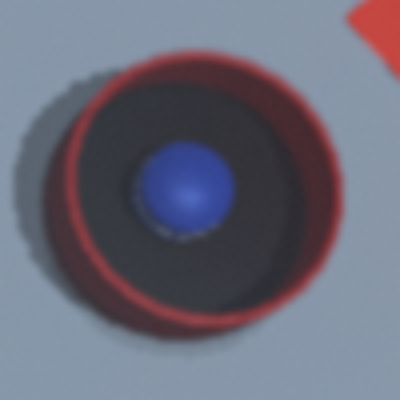

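The pot stands upright near the box's middle; in the crop the rim is centred at (207,189) and the pot at (188,188). On to the lid.

```bash
python3 -m handwheel '[{"x":25,"y":20,"z":10,"roll":0,"jaw":66},{"x":25,"y":20,"z":10,"roll":0,"jaw":66},{"x":25,"y":20,"z":10,"roll":0,"jaw":66},{"x":10,"y":10,"z":5,"roll":0,"jaw":66},{"x":0,"y":0,"z":0,"roll":0,"jaw":66}]'|sed -n 2,4p;python3 go.py 608,297,140
python3 - <<'E'
from m import *
s=snap('wrist'); save(s,'w3')
m=masks(s)['gold']; n,l,st,c=cv2.connectedComponentsWithStats(m.astype(np.uint8)*255)
for i in range(1,n):
    if st[i,4]>100: print(st[i],c[i],onplane(s,[c[i]],48).round(1))
print(proj(s,[[608,297,48],[608,297,42]]))
E
```

```text
eef_pos: [601.6, 290.1, 186.4]
eef_rot: [1.486, 2.628, 0.008]
force: [-0.6, -0.2, -0.1]
p [601.6 290.1 186.4] F [-0.6 -0.2 -0.1] t 18.62 op 0.749 j [-0.98  0.95  0.87  1.59 -0.77  0.9   0.66] zax [ 0.109 -0.056 -0.992] yang 31.2
608,297,140 tool [ 7.5  6.  46.4] rows 2 each [ 3.8  3.  23.2]
[ 264  143  103   99 1021] [314.36238981 192.12830558] [[602.4 307.2  48. ]]
[ 302  181   32   40 1008] [317.29960317 200.64186508] [[607.9 302.5  48. ]]
[153 290  36  27 554] [170.0234657  303.00722022] [[544.9 160.5  48. ]]
[233 325  58  24 680] [256.01617647 339.65588235] [[627.7 162.2  48. ]]
[ 115  331   35   69 1134] [128.21604938 365.15520282] [[536.5  77.1  48. ]]
[ 481  331   35   69 1130] [501.52035398 365.2300885 ] [[862.5 249.8  48. ]]
[ 223  409  407   23 2715] [477.84935543 422.54843462] [[896.5 175.5  48. ]]
[[313.76071113 206.49351781]
 [313.2928931  204.34298075]]
```

View pics/w3.png

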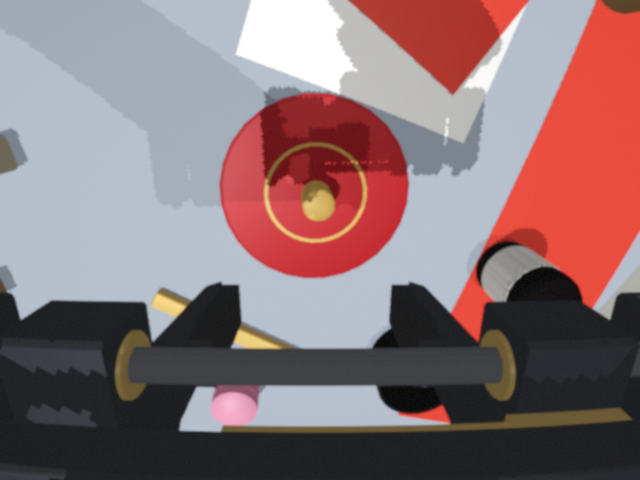

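The knob top is at (318,204), the gold ring's centre at (315,192), and the bottle at (525,275), to the right. I'll check the clearance to the bottle.

Run:
```python
from m import *
s=snap('wrist'); print('knob',onplane(s,[(318,204)],50).round(1),'ring',onplane(s,[(315.5,192.5)],14).round(1))
t=snap('top'); print('bottle base',onplane(t,[(189,92)],5).round(),'cup',onplane(t,[(244,95)],20).round())
d=snap('side'); print('bottle base side',onplane(d,[(384,174)],0).round(), [proj(d,[[785,310,z]]).round() for z in (0,60,120,150)])
```

```text
knob [[609.1 299.5  50. ]] ring [[609.5 299.6  14. ]]
bottle base [[806. 327.   5.]] cup [[797. 189.  20.]]
bottle base side [[817. 321.   0.]] [array([[377., 178.]]), array([[378., 157.]]), array([[380., 136.]]), array([[380., 125.]])]
```

Knob at (609,299.5), in agreement with the ring centre. The bottle is 200 mm away, so it is clear. I'll roll a little so that the jaw line crosses the residual tilt, then descend.

```bash
python3 -m handwheel '[{"x":1,"y":1,"z":10,"roll":-0.11,"jaw":66},{"x":1,"y":1,"z":15,"roll":-0.11,"jaw":66},{"x":1,"y":1,"z":15,"roll":-0.11,"jaw":66},{"x":0,"y":0,"z":0,"roll":0,"jaw":66}]'|sed -n 2,4p;python3 go.py 611,299,90
```

```text
eef_pos: [609.9, 276.1, 153.8]
eef_rot: [1.041, 2.825, -0.027]
force: [-0.3, 0.1, 0.1]
p [609.9 276.1 153.8] F [-0.3  0.1  0.1] t 19.15 op 0.751 j [-0.92  0.95  0.75  1.61 -0.72  0.79  0.96] zax [ 0.116 -0.061 -0.991] yang 49.6
611,299,90 tool [22.1 16.3 62. ] rows 2 each [11.1  8.2 31. ]
```

```bash
python3 -m handwheel '[{"x":10,"y":7,"z":10,"roll":0,"jaw":66},{"x":10,"y":7,"z":20,"roll":0,"jaw":66},{"x":2,"y":2,"z":20,"roll":0,"jaw":66},{"x":0,"y":0,"z":0,"roll":0,"jaw":66},{"x":0,"y":0,"z":0,"roll":0,"jaw":66}]'|sed -n 2,4p;python3 go.py 611,299,60
```

```text
eef_pos: [612.3, 296.3, 105.5]
eef_rot: [1.073, 2.808, -0.02]
force: [0.1, 0.4, 0.3]
p [612.3 296.3 105.5] F [0.1 0.4 0.3] t 19.57 op 0.748 j [-0.92  1.02  0.72  1.6  -0.78  0.72  0.93] zax [ 0.122 -0.061 -0.991] yang 48.3
611,299,60 tool [ 8.7 -0.5 44.8] rows 2 each [ 4.4 -0.3 22.4]
```

```bash
python3 -m handwheel '[{"x":4,"y":0,"z":16,"roll":0,"jaw":66},{"x":4,"y":0,"z":16,"roll":0,"jaw":66},{"x":2,"y":0,"z":12,"roll":0,"jaw":66},{"x":0,"y":0,"z":0,"roll":0,"jaw":66}]'|sed -n 2,4p;python3 go.py 611.5,298.5,24
```

```text
eef_pos: [613.2, 300.1, 65.1]
eef_rot: [1.08, 2.798, -0.014]
force: [-0.8, -0.9, -0.1]
p [613.2 300.1  65.1] F [-0.8 -0.9 -0.1] t 19.9 op 0.749 j [-0.91  1.07  0.67  1.61 -0.82  0.65  0.95] zax [ 0.129 -0.06  -0.99 ] yang 47.9
611.5,298.5,24 tool [ 5.8 -4.1 40.5] rows 2 each [ 2.9 -2.  20.3]
```

```bash
python3 -m handwheel '[{"x":2,"y":-2,"z":14,"roll":0,"jaw":66},{"x":2,"y":-2,"z":14,"roll":0,"jaw":66},{"x":1,"y":-1,"z":10,"roll":0,"jaw":66},{"x":0,"y":0,"z":0,"roll":0,"jaw":66}]'|sed -n 2,4p;python3 go.py 611.5,298.5,24
```

```text
eef_pos: [614.5, 297.3, 30.5]
eef_rot: [1.082, 2.79, -0.008]
force: [-0.5, -0.2, -0.6]
p [614.5 297.3  30.5] F [-0.5 -0.2 -0.6] t 20.23 op 0.749 j [-0.89  1.11  0.63  1.62 -0.86  0.58  0.98] zax [ 0.136 -0.059 -0.989] yang 47.8
611.5,298.5,24 tool [ 3.9 -1.4  5.9] rows 1 each [ 3.9 -1.4  5.9]
```

```bash
python3 -m handwheel '[{"x":4,"y":-2,"z":5,"roll":0,"jaw":66},{"x":0,"y":0,"z":0,"roll":0,"jaw":66},{"x":0,"y":0,"z":0,"roll":0,"jaw":50}]'|sed -n 2,4p;python3 go.py 611.8,298.5,24; python3 -m handwheel '[{"x":0,"y":0,"z":0,"roll":0,"jaw":15},{"x":0,"y":0,"z":0,"roll":0,"jaw":15},{"x":0,"y":0,"z":0,"roll":0,"jaw":15},{"x":0,"y":0,"z":0,"roll":0,"jaw":15},{"x":0,"y":0,"z":0,"roll":0,"jaw":15}]' 30;python3 -m handwheel '[{"x":0,"y":0,"z":0,"roll":0,"jaw":15},{"x":0,"y":0,"z":0,"roll":0,"jaw":15},{"x":0,"y":0,"z":0,"roll":0,"jaw":15}]';python3 go.py 611,299,130
```

```text
eef_pos: [612.3, 298.1, 26.9]
eef_rot: [1.083, 2.787, -0.005]
force: [0.2, 0.3, 0.6]
p [612.3 298.1  26.9] F [0.2 0.3 0.6] t 20.48 op 0.697 j [-0.89  1.11  0.62  1.63 -0.87  0.57  0.99] zax [ 0.14  -0.058 -0.988] yang 47.7
611.8,298.5,24 tool [ 1.1 -0.2  2.8] rows 1 each [ 1.1 -0.2  2.8]
time_s: 20.9
eef_pos: [613.5, 298.7, 29.2]
eef_rot: [1.082, 2.785, -0.002]
force: [-1.1, -0.7, -0.6]
opening: 0.314
time_s: 21.15
eef_pos: [613.4, 298.5, 29.5]
eef_rot: [1.082, 2.785, -0.003]
force: [0.0, -0.1, 0.3]
opening: 0.285
p [613.4 298.5  29.5] F [ 0.  -0.1  0.3] t 21.15 op 0.285 j [-0.89  1.11  0.62  1.63 -0.87  0.57  0.98] zax [ 0.142 -0.057 -0.988] yang 47.8
611,299,130 tool [-12.4   4.2 -99.7] rows 3 each [ -4.1   1.4 -33.2]
```

```bash
python3 -m handwheel '[{"x":0,"y":0,"z":0,"roll":0,"jaw":36},{"x":0,"y":0,"z":0,"roll":0,"jaw":36},{"x":1,"y":0,"z":5,"roll":0,"jaw":36},{"x":1,"y":0,"z":4,"roll":0,"jaw":36},{"x":0,"y":0,"z":0.5,"roll":0,"jaw":15}]' 30|sed -n 2,5p; python3 -m handwheel '[{"x":0,"y":0,"z":0.5,"roll":0,"jaw":15},{"x":0,"y":0,"z":0.5,"roll":0,"jaw":15},{"x":0,"y":0,"z":0,"roll":0,"jaw":15},{"x":0,"y":0,"z":0,"roll":0,"jaw":15}]' 30|sed -n 2,5p;python3 go.py 611,299,130
```

```text
eef_pos: [613.6, 299.7, 19.0]
eef_rot: [1.082, 2.784, -0.001]
force: [0.3, 0.0, 0.2]
opening: 0.356
eef_pos: [613.4, 299.3, 18.8]
eef_rot: [1.082, 2.786, -0.002]
force: [-0.1, -0.4, 0.4]
opening: 0.285
p [613.4 299.3  18.8] F [-0.1 -0.4  0.4] t 21.9 op 0.285 j [-0.89  1.12  0.61  1.63 -0.88  0.55  0.99] zax [ 0.142 -0.057 -0.988] yang 47.8
611,299,130 tool [ -14.4    4.1 -110.2] rows 4 each [ -3.6   1.  -27.6]
```

```bash
python3 -m handwheel '[{"x":-2,"y":1,"z":-10,"roll":0,"jaw":15},{"x":-3,"y":1,"z":-20,"roll":0,"jaw":15},{"x":-4,"y":1,"z":-27,"roll":0,"jaw":15},{"x":-4,"y":1,"z":-27,"roll":0,"jaw":15},{"x":-4,"y":1,"z":-27,"roll":0,"jaw":15}]'|sed -n 2,5p; python3 -m handwheel '[{"x":-4,"y":1,"z":-27,"roll":0,"jaw":15},{"x":-4,"y":1,"z":-27,"roll":0,"jaw":15},{"x":0,"y":0,"z":0,"roll":0,"jaw":15}]'|sed -n 2,5p;python3 go.py 560,10,200 502,-313,180
```

```text
eef_pos: [607.8, 296.8, 127.7]
eef_rot: [1.087, 2.798, -0.019]
force: [-1.0, -0.4, -0.8]
opening: 0.281
eef_pos: [610.6, 295.8, 191.6]
eef_rot: [1.087, 2.791, -0.012]
force: [0.6, -0.5, -1.4]
opening: 0.288
p [610.6 295.8 191.6] F [ 0.6 -0.5 -1.4] t 22.57 op 0.288 j [-0.97  0.92  0.81  1.57 -0.7   0.86  0.87] zax [ 0.133 -0.06  -0.989] yang 47.6
560,10,200 tool [-156.5 -244.6    2.2] rows 9 each [-17.4 -27.2   0.2]
502,-313,180 tool [-172.1 -278.3   31.6] rows 10 each [-17.2 -27.8   3.2]
```

```bash
python3 -m handwheel '[{"x":-10,"y":-15,"z":0,"roll":0,"jaw":15},{"x":-15,"y":-23,"z":0,"roll":0,"jaw":15},{"x":-16,"y":-25,"z":0,"roll":0,"jaw":15},{"x":-16,"y":-25,"z":0,"roll":0,"jaw":15},{"x":-16,"y":-25,"z":0,"roll":0,"jaw":15}]'|sed -n 2,5p; python3 -m handwheel '[{"x":-16,"y":-25,"z":0,"roll":0,"jaw":15},{"x":-16,"y":-25,"z":0,"roll":0,"jaw":15},{"x":-16,"y":-25,"z":0,"roll":0,"jaw":15},{"x":-16,"y":-25,"z":0,"roll":0,"jaw":15},{"x":-16,"y":-25,"z":0,"roll":0,"jaw":15}]'|sed -n 2,5p;python3 go.py 560,-10,200 502,-313,180
```

```text
eef_pos: [587.3, 170.5, 195.8]
eef_rot: [1.063, 2.8, 0.0]
force: [0.6, -0.1, -2.0]
opening: 0.289
eef_pos: [559.2, 18.1, 198.8]
eef_rot: [1.062, 2.805, -0.004]
force: [0.9, -0.1, -1.7]
opening: 0.29
p [559.2  18.1 198.8] F [ 0.9 -0.1 -1.7] t 23.4 op 0.29 j [-0.54  0.71  0.66  1.96 -0.71  0.56  1.41] zax [ 0.132 -0.052 -0.99 ] yang 48.7
560,-10,200 tool [-19.3 -20.5   0.4] rows 1 each [-19.3 -20.5   0.4]
502,-313,180 tool [-154.  -266.6   28. ] rows 9 each [-17.1 -29.6   3.1]
```

```bash
python3 -m handwheel '[{"x":-16,"y":-26,"z":2,"roll":0,"jaw":15},{"x":-16,"y":-26,"z":2,"roll":0,"jaw":15},{"x":-16,"y":-26,"z":2,"roll":0,"jaw":15},{"x":-16,"y":-26,"z":2,"roll":0,"jaw":15},{"x":-16,"y":-26,"z":2,"roll":0,"jaw":15}]'|sed -n 2,5p; python3 go.py 502,-313,180; python3 -m handwheel '[{"x":-16,"y":-26,"z":2,"roll":0,"jaw":15},{"x":-16,"y":-26,"z":2,"roll":0,"jaw":15},{"x":-16,"y":-26,"z":2,"roll":0,"jaw":15},{"x":0,"y":0,"z":0,"roll":0,"jaw":15}]'|sed -n 2,5p;python3 go.py 502,-313,180
```

```text
eef_pos: [530.1, -139.1, 192.4]
eef_rot: [1.063, 2.808, -0.005]
force: [1.2, -0.6, -1.7]
opening: 0.29
p [ 530.1 -139.1  192.4] F [ 1.2 -0.6 -1.7] t 23.82 op 0.29 j [-0.18  0.68  0.55  2.   -0.71  0.5   1.71] zax [ 0.129 -0.052 -0.99 ] yang 48.7
502,-313,180 tool [ -92.1 -149.6   17.7] rows 6 each [-15.4 -24.9   2.9]
eef_pos: [509.6, -242.5, 188.9]
eef_rot: [1.079, 2.801, -0.015]
force: [-0.4, -1.0, -2.1]
opening: 0.291
p [ 509.6 -242.5  188.9] F [-0.4 -1.  -2.1] t 24.15 op 0.291 j [ 0.05  0.69  0.51  1.96 -0.69  0.51  1.87] zax [ 0.127 -0.059 -0.99 ] yang 48.0
502,-313,180 tool [-40.2 -57.8  12.1] rows 3 each [-13.4 -19.3   4. ]
```

```bash
python3 -m handwheel '[{"x":-14,"y":-20,"z":4,"roll":0,"jaw":15},{"x":-14,"y":-20,"z":4,"roll":0,"jaw":15},{"x":-12,"y":-18,"z":6,"roll":0,"jaw":15},{"x":0,"y":0,"z":10,"roll":0,"jaw":15},{"x":0,"y":0,"z":0,"roll":0,"jaw":15}]'|sed -n 2,5p; python3 go.py 502,-313,130
python3 - <<'E'
from m import *
s=snap('wrist'); t=snap('side'); save(t,'s3'); save(s,'w4')
i=np.hstack([cv2.resize(s['image'],(400,300)),cv2.resize(t['image'][150:400,330:600],(324,300))]); cv2.imwrite('pics/c5.png',i[:,:,::-1])
E
```

```text
eef_pos: [499.9, -318.2, 165.8]
eef_rot: [1.088, 2.801, -0.016]
force: [-0.3, 0.5, -2.1]
opening: 0.29
p [ 499.9 -318.2  165.8] F [-0.3  0.5 -2.1] t 24.57 op 0.29 j [ 0.23  0.75  0.46  1.89 -0.69  0.52  1.98] zax [ 0.123 -0.059 -0.991] yang 47.7
502,-313,130 tool [ 6.6  3.8 35.4] rows 2 each [ 3.3  1.9 17.7]
```

View pics/c5.png

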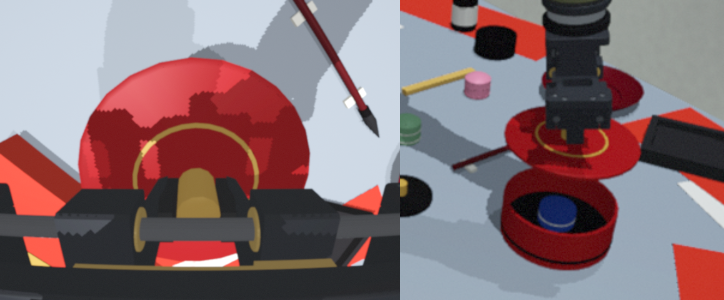

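The lid hangs about level over the box, with the pot upright inside. I'll measure the lid's centre against the box while it is held.

```bash
python3 -m handwheel '[{"x":3,"y":2,"z":12,"roll":0,"jaw":15},{"x":3,"y":2,"z":14,"roll":0,"jaw":15},{"x":0,"y":0,"z":10,"roll":0,"jaw":15},{"x":0,"y":0,"z":0,"roll":0,"jaw":15}]'|sed -n 2,5p; python3 go.py 502,-313,110
python3 - <<'E'
from m import *
from scipy.optimize import least_squares
for n in('wrist','top'):
    st=arm.read_state(); s=snap(n); h=cv2.cvtColor(s['image'],cv2.COLOR_RGB2HSV).astype(int); H,S,V=[h[...,i] for i in range(3)]
    red=((H<8)|(H>170))&(S>120)&(V>40); zt=st['eef_pos'][2]-4.8
    c0=proj(s,[[498,-313,zt]])[0]; pts=[]
    R0=250 if n=='wrist' else 60
    for a in np.radians(np.arange(0,360,4)):
        for r in np.arange(R0,10,-1):
            u,v=int(c0[0]+r*np.cos(a)),int(c0[1]+r*np.sin(a))
            if 0<=u<640 and 0<=v<480 and red[v,u]: pts.append((u,v));break
    P=onplane(s,pts,zt); f=lambda x:np.hypot(P[:,0]-x[0],P[:,1]-x[1])-84
    q=least_squares(f,[498,-313],loss='soft_l1',f_scale=1.5); print(n,len(pts),q.x.round(1),'med res',np.median(abs(f(q.x))).round(2),'inliers',(abs(f(q.x))<3).sum())
E
```

```text
eef_pos: [505.7, -308.6, 131.3]
eef_rot: [1.078, 2.801, -0.014]
force: [-0.0, 0.4, -1.5]
opening: 0.287
p [ 505.7 -308.6  131.3] F [-0.   0.4 -1.5] t 25.0 op 0.287 j [ 0.25  0.79  0.39  1.92 -0.74  0.43  2.02] zax [ 0.127 -0.059 -0.99 ] yang 48.1
502,-313,110 tool [ 2.6 -6.7 20.8] rows 1 each [ 2.6 -6.7 20.8]
wrist 73 [ 503.6 -308.6] med res 1.79 inliers 45
top 1 [ 501.2 -352.5] med res 0.0 inliers 1
```

```bash
python3 -m handwheel '[{"x":2,"y":-5,"z":12,"roll":0,"jaw":15},{"x":1,"y":-3,"z":12,"roll":0,"jaw":15},{"x":1,"y":-2,"z":10,"roll":0,"jaw":15},{"x":0,"y":0,"z":0,"roll":0,"jaw":15}]'|sed -n 2,5p; python3 go.py 501.5,-313,82
```

```text
eef_pos: [503.4, -317.3, 100.4]
eef_rot: [1.072, 2.794, -0.018]
force: [-0.4, 0.1, -2.1]
opening: 0.282
p [ 503.4 -317.3  100.4] F [-0.4  0.1 -2.1] t 25.43 op 0.282 j [ 0.31  0.83  0.31  1.93 -0.78  0.34  2.07] zax [ 0.134 -0.064 -0.989] yang 48.2
501.5,-313,82 tool [ 6.9  1.2 17.7] rows 1 each [ 6.9  1.2 17.7]
```

```bash
python3 -m handwheel '[{"x":3,"y":0,"z":7,"roll":0,"jaw":15},{"x":3,"y":0,"z":7,"roll":0,"jaw":15},{"x":0,"y":0,"z":0,"roll":0,"jaw":15},{"x":0,"y":0,"z":0,"roll":0,"jaw":15}]'|sed -n 2,5p; python3 go.py 501.5,-313,76
```

```text
eef_pos: [501.6, -314.4, 85.8]
eef_rot: [1.071, 2.792, -0.019]
force: [0.3, -0.1, -1.5]
opening: 0.285
p [ 501.6 -314.4   85.8] F [ 0.3 -0.1 -1.5] t 25.77 op 0.285 j [ 0.33  0.85  0.27  1.95 -0.8   0.29  2.09] zax [ 0.136 -0.065 -0.989] yang 48.2
501.5,-313,76 tool [2.4 0.6 9.6] rows 1 each [2.4 0.6 9.6]
```

```bash
python3 -m handwheel '[{"x":1,"y":0,"z":4,"roll":0,"jaw":15},{"x":1,"y":0,"z":4,"roll":0,"jaw":15},{"x":0,"y":0,"z":0,"roll":0,"jaw":15}]'|sed -n '2p;4p';python3 -m handwheel '[{"x":0,"y":0,"z":2,"roll":0,"jaw":15},{"x":0,"y":0,"z":0,"roll":0,"jaw":15}]'|sed -n '2p;4p'; python3 go.py 501.5,-313,71
```

```text
eef_pos: [501.7, -313.6, 77.6]
force: [0.6, -0.2, -2.0]
eef_pos: [502.1, -313.6, 75.4]
force: [-0.3, 0.0, -1.1]
p [ 502.1 -313.6   75.4] F [-0.3  0.  -1.1] t 26.18 op 0.287 j [ 0.34  0.87  0.24  1.95 -0.81  0.27  2.1 ] zax [ 0.137 -0.066 -0.988] yang 48.2
501.5,-313,71 tool [ 1.5 -0.1  4.2] rows 1 each [ 1.5 -0.1  4.2]
```

```bash
for i in 1 2 3; do python3 -m handwheel '[{"x":0.3,"y":0,"z":1.5,"roll":0,"jaw":15},{"x":0,"y":0,"z":0,"roll":0,"jaw":15}]'|sed -n '2p;4p';done; python3 go.py 501.5,-313,71
```

```text
eef_pos: [502.2, -313.7, 73.8]
force: [-0.5, 0.0, -1.8]
eef_pos: [502.3, -313.7, 72.3]
force: [-0.2, 0.1, -1.3]
eef_pos: [502.4, -313.6, 70.7]
force: [-0.0, -0.4, -1.5]
p [ 502.4 -313.6   70.7] F [-0.  -0.4 -1.5] t 26.68 op 0.281 j [ 0.35  0.87  0.23  1.95 -0.81  0.25  2.11] zax [ 0.138 -0.067 -0.988] yang 48.2
501.5,-313,71 tool [ 1.  -0.1 -0.5] rows 1 each [ 1.  -0.1 -0.5]
```

```bash
for i in 1 2 3; do python3 -m handwheel '[{"x":0.2,"y":0,"z":1,"roll":0,"jaw":15},{"x":0,"y":0,"z":0,"roll":0,"jaw":15}]'|sed -n '2p;4p';done
```

```text
eef_pos: [502.5, -313.8, 70.5]
force: [0.3, 1.0, -0.9]
eef_pos: [502.7, -313.9, 70.5]
force: [-0.0, 0.4, -1.1]
eef_pos: [502.8, -314.1, 70.4]
force: [-0.6, 0.1, -0.7]
```

```bash
for i in 1 2; do python3 -m handwheel '[{"x":0,"y":0,"z":2.5,"roll":0,"jaw":15},{"x":0,"y":0,"z":0.5,"roll":0,"jaw":15}]'|sed -n '2p;4p';done; python3 go.py
```

```text
eef_pos: [503.1, -314.4, 70.4]
force: [-0.4, -0.2, 1.2]
eef_pos: [503.3, -314.6, 70.4]
force: [-2.0, 1.6, 2.3]
p [ 503.3 -314.6   70.4] F [-2.   1.6  2.3] t 27.52 op 0.283 j [ 0.36  0.87  0.22  1.95 -0.82  0.24  2.11] zax [ 0.146 -0.068 -0.987] yang 48.2
```

Seated: z holds at 70.4 (predicted 70.8) and the force has reversed to +2 N. I'm releasing and retreating.

```bash
python3 -m handwheel '[{"x":0,"y":0,"z":0,"roll":0,"jaw":28},{"x":0,"y":0,"z":0,"roll":0,"jaw":36},{"x":0,"y":0,"z":0,"roll":0,"jaw":50},{"x":0,"y":0,"z":0,"roll":0,"jaw":50},{"x":0,"y":0,"z":0,"roll":0,"jaw":50}]'|sed -n 2,5p; python3 -m handwheel '[{"x":0,"y":0,"z":-6,"roll":0,"jaw":50},{"x":-1,"y":1,"z":-15,"roll":0,"jaw":50},{"x":-2,"y":1,"z":-20,"roll":0,"jaw":50},{"x":-3,"y":1,"z":-30,"roll":0,"jaw":50},{"x":-3,"y":1,"z":-30,"roll":0,"jaw":50}]'|sed -n 2,5p; python3 -m handwheel '[{"x":20,"y":25,"z":-15,"roll":0,"jaw":50},{"x":20,"y":25,"z":-15,"roll":0,"jaw":50},{"x":20,"y":25,"z":-5,"roll":0,"jaw":50},{"x":20,"y":25,"z":0,"roll":0,"jaw":50},{"x":20,"y":25,"z":0,"roll":0,"jaw":50}]'|sed -n 2,5p;python3 -m handwheel '[{"x":20,"y":25,"z":0,"roll":0,"jaw":50},{"x":20,"y":25,"z":0,"roll":0,"jaw":50},{"x":0,"y":0,"z":0,"roll":0,"jaw":50}]'|sed -n 2,5p
python3 - <<'E'
from m import *
t=snap('top');d=snap('side');save(t,'t9');save(d,'s9')
i=np.hstack([cv2.resize(t['image'],(480,360)),cv2.resize(d['image'][230:400,380:530],(318,360))]); cv2.imwrite('pics/c6.png',i[:,:,::-1])
# rim of lid: top edge points expected at z=66, centre check from knob gold in both views
o=[];v=[]
for s,z in((t,88),(d,88)):
    m=masks(s)['gold']; near=proj(s,[[498,-313,z]])[0]
    n,l,st,c=cv2.connectedComponentsWithStats(m.astype(np.uint8)*255)
    k=[i for i in range(1,n) if st[i,4]>30 and np.hypot(*(c[i]-near))<15]; i=max(k,key=lambda i:st[i,4]); x,y,w,h,_=st[i]
    print(near.round(1),st[i],c[i].round(1)); q=ray(s,[c[i]])[0]; q/=np.linalg.norm(q); o.append(s['origin']); v.append(q)
A=sum(np.eye(3)-np.outer(q,q) for q in v); print('knob tri',np.linalg.solve(A,sum((np.eye(3)-np.outer(q,q))@p for q,p in zip(v,o))).round(1))
E
```

```text
eef_pos: [504.0, -315.3, 70.2]
eef_rot: [1.069, 2.78, -0.018]
force: [-0.3, -1.4, -0.2]
opening: 0.558
eef_pos: [494.9, -308.9, 168.8]
eef_rot: [1.076, 2.792, -0.012]
force: [0.9, -0.4, 0.6]
opening: 0.566
eef_pos: [503.2, -154.7, 205.2]
eef_rot: [1.092, 2.764, -0.025]
force: [1.0, -0.3, 0.3]
opening: 0.565
eef_pos: [508.6, -79.5, 201.2]
eef_rot: [1.079, 2.772, -0.016]
force: [0.3, 0.5, -0.8]
opening: 0.569
[464.9 224.1] [460 216  13  13 100] [466.3 221.1]
[463.9 300.6] [456 290  19  26 377] [464.8 302.6]
knob tri [ 502.8 -315.1   84.8]
```

View pics/c6.png

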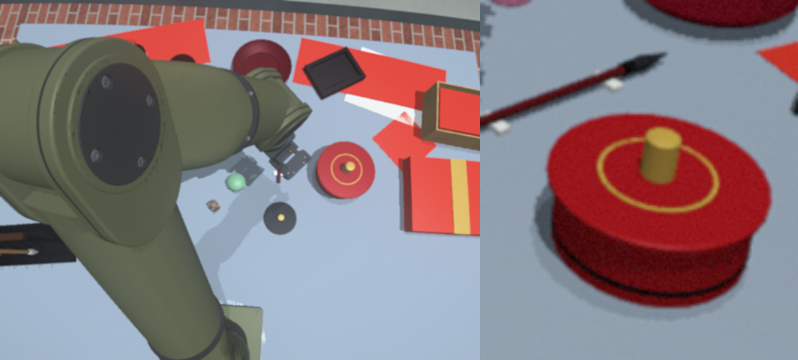

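Lid on the box, knob at about (502,-315), gripper clear. One numeric check that it is level: the disc's outline in the side view against a level circle at z = 66.

Run:
```python
from m import *
from scipy.optimize import least_squares
s=snap('side'); h=cv2.cvtColor(s['image'],cv2.COLOR_RGB2HSV).astype(int); H,S,V=[h[...,i] for i in range(3)]
red=((H<8)|(H>170))&(S>150)&(V>120)   # bright disc top
red[:280]=0; 
m=np.zeros((480,640),np.uint8); m[270:360,395:540]=(((H<8)|(H>170))&(S>150)&(V>120))[270:360,395:540]
n,l,st,c=cv2.connectedComponentsWithStats(m); i=1+st[1:,4].argmax(); hl=cv2.findContours((l==i).astype(np.uint8),0,1)[0]; hl=max(hl,key=len).reshape(-1,2).astype(float)
print('disc bbox',st[i])
D=ray(s,hl); o=s['origin']
def f(x):
    nrm=np.array([x[3],x[4],1]); c=np.array([x[0],x[1],x[2]]); t=((c-o)@nrm)/(D@nrm); P=o+D*t[:,None]; return np.linalg.norm(P-c,axis=1)-84
q=least_squares(f,[500,-314,66,0,0],loss='soft_l1',f_scale=1); print('free',q.x.round(3),'med',np.median(abs(f(q.x))).round(2))
g=lambda y:f([y[0],y[1],66,0,0]); q=least_squares(g,[500,-314],loss='soft_l1',f_scale=1); print('level z66',q.x.round(1),'med',np.median(abs(g(q.x))).round(2))
print(arm.read_state()['time_s'])
```

```text
disc bbox [ 412  284  105   65 3501]
free [ 5.11931e+02 -3.03668e+02  5.04750e+01  1.00000e-03  1.00000e-03] med 0.49
level z66 [ 496.4 -316.4] med 2.36
29.1667
```

```bash
python3 -c "
from workcell import arm; print(arm.sign_off())"
```

```text
the job is handed in; nothing more can be done
None
```

The blue pot stands upright in the crimson box with the wide crimson lid on top, and I handed the job in at about 29 s. The green pot and the look-alikes were left alone.

**One thing went wrong:** on the first travel the open fingers struck the brush rack beside the start position. The wrist force read about 80 N at the highest: under the 120 N wrist limit, but over the 40 N allowed for the arm or gripper body. I judged from the geometry that only the fingers touched, but I can't prove it. The rack still looked in place in later pictures.

The collision tilted the tool by 33°. I pushed the arm against its reach limit to bring that down to about 3°. It crept back to about 9° by the time I placed the lid.

**Last checks:**
- **Pot:** a top picture before the lid went on showed it upright near the middle of the box.
- **Lid height:** it made contact at a tool height of 70.4 mm, against 70.8 predicted for a seated lid, and the contact force was about 2 N.
- **Lid level:** the free fit of the disc's outline gave a tilt of about 0.001 rad, so it is level. That fit put the disc at z = 50 instead of 66. Forcing a level disc at 66 left a 2.4 mm residual, so its height reading is unreliable.
- **Lid position:** the knob, located from two views, is at (503, -315, 85). Its sideways position is within about 5 mm of the box centre.
- **Gripper:** open and clear of everything at hand-in.

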